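# Change over the backup disks in the office dock

## Robot

A 6-joint arm with a two-finger parallel gripper is mounted at the origin on the work surface. World frame = base frame: x ahead of the robot, y to its left, z up, the work surface at z = 0. Lengths are in mm, angles in rad, forces in N, time in s.
With the tool pointing down it reaches from about 350 to 975 mm from the base axis. Payload 7.1 kg.
Tool frame: the origin (TCP) lies midway between the tips of the shut fingers; the grasp point (between the pads) lies 19 mm behind it (ctrl.hold_point_z is the distance from the TCP to the grasp point, in mm); x points along the fingers, y is the direction in which the jaws open and shut, and the axes are right-handed (so a half turn about x gives the same grasp; the last joint's range is limited). The gripper opens to 88 mm and grips with 3 to 60 N. Pads are 20 mm wide; open, the fingers measure 115 mm over their backs; the gripper's body (75 mm by 178 mm) begins 61 mm behind the grasp point.
Start: joints at [-1.366, 0.423, 1.63, -0, 1.089, -0.019], TCP at [138.73, -609.392, 222.675] pointing down, gripper open.
Joint ranges: [-3, 3], [-0.9, 2.11], [0.09, 2.58], [-1.31, 4.45], [0.11, 2.69], [-2.54, 2.54]. Speed limits (rad/s): [2.39, 2.39, 3.01, 3.14, 3.14, 3.14].

## Interface

Orientations are given as a rotation vector (axis times angle).
In Python, from workcell import ctrl, get_image, calibration gives the robot as it stands.
- The arm moves only by the tool move_arm, never from a script. Its argument "rows" is a list of rows, each a list of 5 numbers: the shift along the world's x, y, z in mm, then the turn about the world's z in rad, then the closure, from -1 (fully open) to 1 (shut). In form: [[tx, ty, tz, roll, jaw], ...]. A call has 1 to 12 rows; each row is the pose to reach, as a shift and turn from the pose measured when the call began; what a row does not reach only later rows make up. A row lasts 1/8 s, in which the tool goes at most 62.5 mm and 10.7 degrees, less where a joint would pass 70% of its speed; a pose out of reach is approached as far as the arm can. A call with a gripper value outside its range is refused whole. The fingers move at their own pace and stop on an object; the grip force is fixed at half the most. Time passes only in rows, so rows that repeat a pose let the fingers close. It gives the time, the measured TCP pose, the force and the opening at its end, in the units of the state.
- ctrl.get_obs(): the state, without advancing time (a new reading comes with each control period).
- get_image(name): name is "scene" or "top" or "wrist"; returns the picture (420x560x3 uint8, blue, green, red); there is no depth.
- calibration(name): a dict with "fx", "fy", "cx", "cy" (pixels), "D" ([k1, k2, p1, p2, k3] as OpenCV has them; the pictures are not rectified), "view" (4x4, takes a point from world to camera coordinates); the wrist camera has in their place "T_tool_cam" (4x4, takes a point from camera to tool coordinates, whose origin is the TCP and whose axes are the tool frame's). Camera axes: x right, y up, looking along -z (the intrinsics and any distortion apply to the point x, -y, -z); pixel columns grow to the right and rows downward; lengths in mm; the calibration is good to about 2 mm. A picture is of the moment at which its call begins: read the wrist's pose just before it. calibration takes no time and is no camera call.
- ctrl.close_job(): hands the job in, once; it reports no verdict.
The state is a dict: "t": time; "qpos": joint angles; "qvel": joint speeds; "joint_torque": joint torques, N m; "ee_pos": TCP position; "orientation": TCP orientation; "ft_force": force on the tool from outside, world axes, zero at the start; "moment": the same for the moment, N m; "width": finger opening in mm.
Only numpy, scipy, OpenCV 4.12 (cv2) and the standard library are available. Lean on these libraries where they do the work, as an engineer would, in place of code of your own. Each camera call takes 0.05 s, during which the arm holds its last target.

## Task

Change over the disks for tonight's backup: push the dock's lock lever all the way round to unlocked, lay every finished cartridge that is in the dock flat in the carry case, one to a pocket, and slide every fresh cartridge from the desk pad nose first into a bay of its own until it is fully home, then push the lever all the way back to locked. Hard disks are delicate: hold them gently and neither ram nor press them against anything, and leave the other things on the desk alone.

Things in the scene. Friction and masses are not known exactly. Their poses are not given: they have to be found in the camera images.
- dock: low grey and black dock, fixed, 130 deep (x), 330 wide (y), 44 mm high; three level bays side by side open to -x. Origin: on the desk, in the plane of the bay mouths, at the middle bay; +x into the bays, +y to the lever end. Bays at y -84, 0, +84 mm, each 64 wide (mouth flared to 72), walls 20; floor 12 mm over the desk (front edge ramped), roof 31. Open on top for x 0 to 38, then hood
- lock_bar: aluminium bar across the mouths (dock x -8 to -2 mm, 32 to 41 over the desk), moved by the lever, with a tooth per bay down to 16 mm over the desk. Unlocked: teeth in front of the walls. Locked: teeth before the cartridges' shoulders, so none goes in or out; a cartridge not home blocks it. Axes and origin as the dock's when locked; unlocked 15 mm to +y
- lock_lever (a joint): lock lever of the dock: dark steel arm 85 mm long, on an upright pivot at dock x 20, y 152 mm. 0 = locked (stop; arm points to dock -y, over the +y bay), 1.57 rad = unlocked (stop; arm points to dock -x, out of the front). Grows clockwise seen from above. Stays where left; about 2 N at the knob moves it
- lever_knob (a point): upright black knob at the lever's end: cylinder 18 mm across, 54 to 78 mm above the desk; this point is at mid-height. The arm below it is 16 mm wide, 46 to 54 mm above the desk
- case: open black carry case, no lid, fixed, 146 x 210 x 32 mm, floor and walls 5 mm, two pockets side by side, each 136 mm along its x and 97 along its y. Origin: on the desk, under its centre
- mat: grey felt desk pad, 190 x 270 mm, 2 mm thick, fixed. Origin: on the desk, under its centre
- bay0 (a point): home point of the -y bay, on its floor, 16 mm inside the mouth: a cartridge's origin lies here when it is fully home; its tab then stands out to 39 mm before the mouth. There the nose meets a sprung connector, which gives up to 7 mm at 1.5 N per mm and pushes it back to home when let go. Axes as the dock's
- bay1 (a point): home point of the middle bay, on its floor, 16 mm inside the mouth: a cartridge's origin lies here when it is fully home; its tab then stands out to 39 mm before the mouth. There the nose meets a sprung connector, which gives up to 7 mm at 1.5 N per mm and pushes it back to home when let go. Axes as the dock's
- bay2 (a point): home point of the +y bay, on its floor, 16 mm inside the mouth: a cartridge's origin lies here when it is fully home; its tab then stands out to 39 mm before the mouth. There the nose meets a sprung connector, which gives up to 7 mm at 1.5 N per mm and pushes it back to home when let go. Axes as the dock's
- pocket0 (a point): centre of the floor of the -y pocket of the case, 5 mm above the desk. Axes as the case's
- pocket1 (a point): centre of the floor of the +y pocket of the case, 5 mm above the desk. Axes as the case's
- fresh0: fresh hard-disk cartridge, grey, flat, 14 mm thick, 110 long: body 60 wide (x -15 to 55), ribbed pull tab 30 wide (x -55 to -15). 100 g. Origin: centre of the underside of the whole length; +x to the nose, z up. Delicate: at most 60 N squeeze a side (120 N both fingers), 20 N push against the dock or case. Lies on the desk pad at the start, nose roughly away from the robot. May be absent
- used0: finished hard-disk cartridge, grey, flat, 14 mm thick, 110 long: body 60 wide (x -15 to 55), ribbed pull tab 30 wide (x -55 to -15). 100 g. Origin: centre of the underside of the whole length; +x to the nose, z up. Delicate: at most 60 N squeeze a side (120 N both fingers), 20 N push against the dock or case. Sits home in the dock (bay0) at the start. May be absent
- fresh1: fresh hard-disk cartridge, grey, flat, 14 mm thick, 110 long: body 60 wide (x -15 to 55), ribbed pull tab 30 wide (x -55 to -15). 100 g. Origin: centre of the underside of the whole length; +x to the nose, z up. Delicate: at most 60 N squeeze a side (120 N both fingers), 20 N push against the dock or case. Lies on the desk pad at the start, nose roughly away from the robot. May be absent
- used1: finished hard-disk cartridge, grey, flat, 14 mm thick, 110 long: body 60 wide (x -15 to 55), ribbed pull tab 30 wide (x -55 to -15). 100 g. Origin: centre of the underside of the whole length; +x to the nose, z up. Delicate: at most 60 N squeeze a side (120 N both fingers), 20 N push against the dock or case. Sits home in the dock (bay1) at the start. May be absent
- fresh2: fresh hard-disk cartridge, grey, flat, 14 mm thick, 110 long: body 60 wide (x -15 to 55), ribbed pull tab 30 wide (x -55 to -15). 100 g. Origin: centre of the underside of the whole length; +x to the nose, z up. Delicate: at most 60 N squeeze a side (120 N both fingers), 20 N push against the dock or case. Lies on the desk pad at the start, nose roughly away from the robot. May be absent
- used2: finished hard-disk cartridge, grey, flat, 14 mm thick, 110 long: body 60 wide (x -15 to 55), ribbed pull tab 30 wide (x -55 to -15). 100 g. Origin: centre of the underside of the whole length; +x to the nose, z up. Delicate: at most 60 N squeeze a side (120 N both fingers), 20 N push against the dock or case. Sits home in the dock (bay2) at the start. May be absent
- mug: white mug, 80 mm across, 95 mm tall; a bystander, not to be moved
- stapler: black stapler, 140 x 36 x 30 mm; a bystander, not to be moved
- notes: block of yellow sticky notes, 75 x 75 x 22 mm; a bystander, not to be moved
- eraser: white eraser, 55 x 22 x 12 mm; a bystander, not to be moved
- tape: black tape dispenser, 120 x 48 x 75 mm; a bystander, not to be moved
There are look-alikes about, which are no part of the job. Leave any orange look-alike of the fresh2 alone.

How it is judged:
By the outcome, as a careful person would: the job done as asked, in the order asked, and still so for the second after the job is handed in, with the robot touching nothing.
Of fresh0, fresh1, fresh2 only 2 to 3 are there at a start; the rules pass over those that are not, and their reading is None.
Of used0, used1, used2 only 1 to 2 are there at a start; the rules pass over those that are not, and their reading is None.
At some moment in a run one of fresh0, fresh1, fresh2 may be knocked a few centimetres aside while the robot is not near it.
It also fails if it takes over 210 s, if anything falls off the work surface, if the arm or the gripper's body presses on something with over 40 N, if the wrist force passes 120 N, or if a joint passes its speed limit or range.

## Working session

There is one attempt and no reset: what is moved stays moved. The work goes in short steps, Python scripts to look and compute and a tool call to move; the robot and the scene stay as the last step left them, time stands still between calls to the robot, and variables do not carry over. Pictures are saved under pics/ and viewed, and the job is handed in when it is done.

Besides the shell and the picture viewer there is one more tool, called after "Call:" as name(argument=value, ...), one argument or row to a line, values as JSON. move_arm: Moves the arm, as the interface text tells. Its arguments: {"type":"object","properties":{"rows":{"type":"array"}},"required":["rows"]}

```bash
ls; mkdir -p pics; python3 - <<'E'
from workcell import ctrl,get_image,calibration
import cv2
print(ctrl.get_obs())
for n in("scene","top","wrist"):
    cv2.imwrite(f"pics/a_{n}.png",get_image(n)); print(n,calibration(n))
E
```

```text
pics
{'t': 0.0, 'qpos': array([-1.36597211e+00,  4.23846089e-01,  1.63070046e+00,  4.58485884e-05,
        1.08860272e+00, -1.89839251e-02]), 'qvel': array([-0.0001687 ,  0.00014867,  0.00063332, -0.0005939 , -0.00087721,
        0.00238795]), 'joint_torque': array([-3.09188828e-03, -5.44631052e+01, -2.73668557e+01,  6.40878431e-02,
        2.27732747e-02, -9.49729861e-05]), 'ee_pos': array([ 138.64703779, -608.84610532,  221.89431872]), 'orientation': array([ 2.10361219,  0.23802454, -2.10383236]), 'ft_force': array([-1.21975009,  0.12936289, -0.6607672 ]), 'moment': array([-0.05249331, -0.0487374 ,  0.01242459]), 'width': 87.77122847366792}
scene {'fx': 545.8305038483732, 'fy': 545.8305038483732, 'cx': 277.5830037742668, 'cy': 212.33777041133504, 'D': array([-0.14788519,  0.        ,  0.        ,  0.        ,  0.        ]), 'view': array([[ 6.90022302e-01,  7.23521142e-01,  1.96565441e-02,
        -3.60164258e+02],
       [-5.63481174e-01,  5.19950863e-01,  6.41981359e-01,
         2.03580959e+02],
       [ 4.54266649e-01, -4.54057548e-01,  7.66468234e-01,
        -1.71348745e+03],
[... 464 characters left out ...]
8193799e-01, -3.91817012e-03,  9.91741397e-01,
        -1.17167933e+03],
       [ 0.00000000e+00,  0.00000000e+00,  0.00000000e+00,
         1.00000000e+00]])}
wrist {'fx': 311.1375233756858, 'fy': 311.1375233756858, 'cx': 275.4926885612471, 'cy': 205.402881419575, 'D': array([-0.01751946,  0.        ,  0.        ,  0.        ,  0.        ]), 'T_tool_cam': array([[-9.87664712e-04,  3.06831281e-01, -9.51763411e-01,
        -1.63032948e+02],
       [ 9.99999211e-01, -4.35897387e-04, -1.17824543e-03,
         4.97150564e-01],
       [-7.76393736e-04, -9.51763823e-01, -3.06830608e-01,
        -8.39125607e+01],
       [ 0.00000000e+00,  0.00000000e+00,  0.00000000e+00,
         1.00000000e+00]])}
```

View pics/a_top.png

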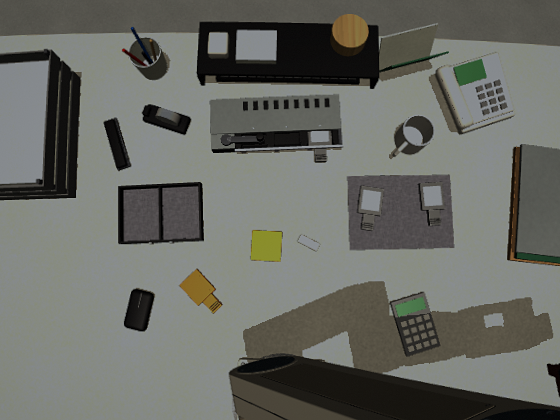

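View pics/a_scene.png

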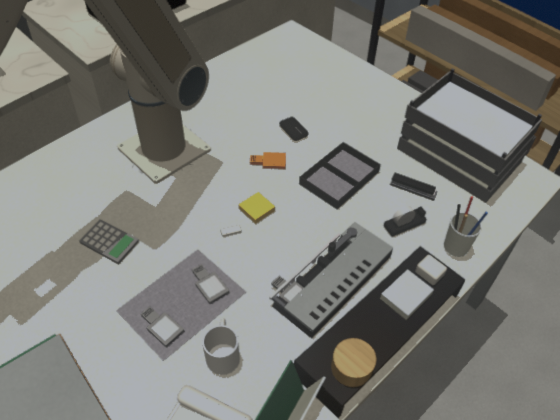

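View pics/a_wrist.png

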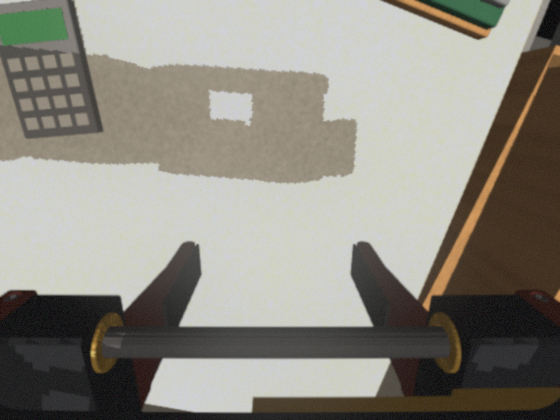

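The top view shows two fresh cartridges on the pad at about (370,205) and (432,200), and one used cartridge in the dock's right (-y) bay with its tab at (320,155). An orange look-alike lies at (203,290), to be left alone. The case is at (160,212), and the lever pivot is near (228,140). I'll crop closer to check.

```bash
cat > h.py <<'E'
import numpy as np,cv2
from workcell import ctrl,get_image,calibration
from scipy.spatial.transform import Rotation as R
def cam(name,obs=None):
    c=calibration(name)
    K=np.array([[c['fx'],0,c['cx']],[0,c['fy'],c['cy']],[0,0,1.]])
    if name=='wrist':
        o=obs or ctrl.get_obs()
        T=np.eye(4);T[:3,:3]=R.from_rotvec(o['orientation']).as_matrix();T[:3,3]=o['ee_pos']
        V=np.linalg.inv(T@c['T_tool_cam'])
    else: V=c['view']
    V=np.diag([1,-1,-1,1])@V
    return K,np.array(c['D']),V
def px2w(C,uv,z):
    K,D,V=C
    uv=np.asarray(uv,float).reshape(-1,1,2)
    n=cv2.undistortPoints(uv,K,D).reshape(-1,2)
    d=np.c_[n,np.ones(len(n))]@V[:3,:3]
    o=-V[:3,:3].T@V[:3,3]
    return o+d*((z-o[2])/d[:,2])[:,None]
def w2px(C,p):
    K,D,V=C
    return cv2.projectPoints(np.asarray(p,float).reshape(-1,3),cv2.Rodrigues(V[:3,:3])[0],V[:3,3],K,D)[0].reshape(-1,2)
def zoom(im,x0,y0,x1,y1,s):
    return cv2.resize(im[y0:y1,x0:x1],None,fx=s,fy=s,interpolation=cv2.INTER_CUBIC)
E
python3 - <<'E'
import cv2
from h import *
t=cv2.imread('pics/a_top.png')
a=zoom(t,200,90,350,170,5);b=zoom(t,340,165,460,255,5)
cv2.imwrite('pics/b1.png',cv2.convertScaleAbs(a,alpha=1.6));cv2.imwrite('pics/b2.png',cv2.convertScaleAbs(b,alpha=1.6))
cv2.imwrite('pics/b3.png',cv2.convertScaleAbs(zoom(t,110,175,260,250,5),alpha=2))
E
```

```text
(no output)
```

View pics/b1.png

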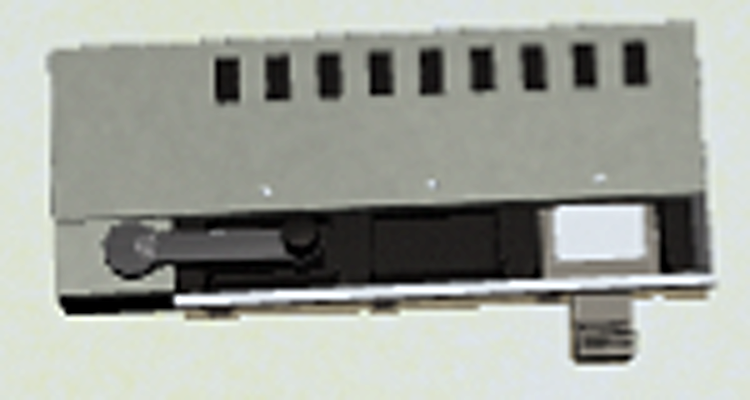

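View pics/b2.png

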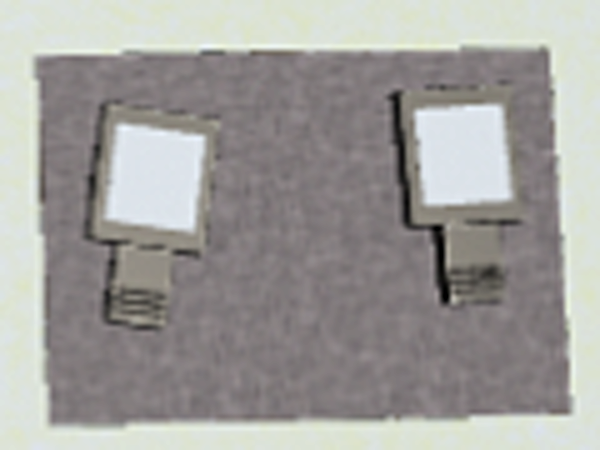

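View pics/b3.png

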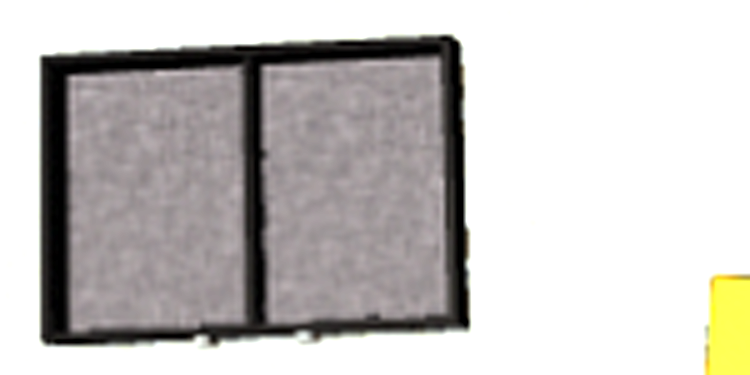

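```bash
python3 - <<'E'
from h import *
t=cam('top')
def c(pts,o,s=5): return np.array(pts,float)/s+np.array(o)-0.4
o=(200,90)
P=lambda l,z,oo=o: px2w(t,c(l,oo),z).round(1)
print('back L,R z44',P([(50,50),(695,22)],44).tolist())
print('hood front L,R',P([(52,218),(707,195)],44).tolist())
print('dots',P([(266,190),(431,183),(600,178)],44).tolist())
print('knob z78',P([(302,240)],76).tolist(),'pivot z56',P([(130,247)],56).tolist())
print('bar ends z41 front',P([(175,302),(715,285)],41).tolist())
print('tab end z26',P([(572,362),(635,358)],26).tolist())
o2=(110,175)
print('case TL TR BR BL z32',P([(42,57),(458,38),(467,326),(45,342)],32,o2).tolist())
o3=(340,165)
print('f A',P([(106,104),(217,118),(203,252),(90,238),(120,248),(175,255),(163,328),(108,322)],16,o3).tolist())
print('f B',P([(402,92),(513,86),(523,220),(412,227),(440,225),(503,222),(503,302),(450,307)],16,o3).tolist())
print('mat',P([(35,55),(547,45),(572,412),(50,425)],2,o3).tolist())
E
```

```text
back L,R z44 [[752.8, 195.6, 44.0], [774.5, -133.2, 44.0]]
hood front L,R [[664.3, 190.6, 44.0], [683.0, -139.2, 44.0]]
dots [[680.7, 83.1, 44.0], [686.0, 0.1, 44.0], [690.6, -85.1, 44.0]]
knob z78 [[646.4, 62.8, 76.0]] pivot z56 [[646.7, 149.1, 56.0]]
bar ends z41 front [[622.7, 127.2, 41.0], [637.2, -143.6, 41.0]]
tab end z26 [[599.4, -73.1, 26.0], [602.1, -105.0, 26.0]]
case TL TR BR BL z32 [[527.1, 421.2, 32.0], [540.7, 209.2, 32.0], [396.6, 198.8, 32.0], [383.3, 410.7, 32.0]]
f A [[543.7, -193.4, 16.0], [537.8, -250.3, 16.0], [469.1, -242.6, 16.0], [475.1, -185.3, 16.0], [470.3, -200.5, 16.0], [467.3, -228.4, 16.0], [430.4, -222.2, 16.0], [432.9, -194.4, 16.0]]
f B [[553.5, -346.2, 16.0], [558.0, -404.4, 16.0], [488.8, -408.0, 16.0], [484.0, -350.1, 16.0], [485.3, -364.6, 16.0], [487.5, -397.5, 16.0], [446.7, -396.7, 16.0], [443.6, -369.1, 16.0]]
mat [[570.9, -159.1, 2.0], [582.7, -428.1, 2.0], [392.1, -436.7, 2.0], [381.3, -167.4, 2.0]]
```

```bash
python3 - <<'E'
from h import *
o=ctrl.get_obs();M=R.from_rotvec(o['orientation']).as_matrix();print(M.round(3))
c=calibration('wrist');T=c['T_tool_cam'];print((M@T[:3,:3]).round(2),(M@T[:3,3]).round(0))
# top-view lens check scene: knob etc.
im=cv2.imread('pics/a_scene.png');cv2.imwrite('pics/c1.png',cv2.convertScaleAbs(zoom(im,260,210,410,330,5),alpha=1.6))
E
```

```text
[[-0.     0.222 -0.975]
 [ 0.001 -0.975 -0.222]
 [-1.    -0.001 -0.   ]]
[[ 0.22  0.93  0.3 ]
 [-0.97  0.21  0.07]
 [-0.   -0.31  0.95]] [ 82.  18. 163.]
```

View pics/c1.png

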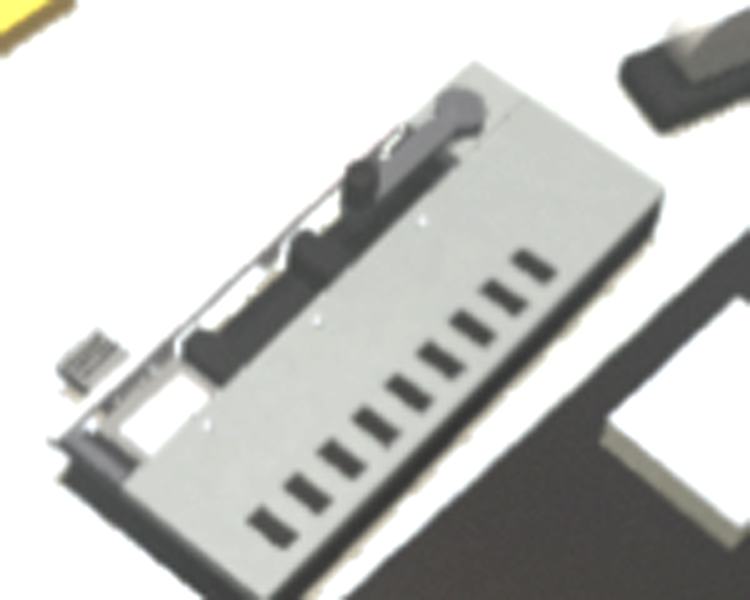

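Call:
move_arm(
  rows=[
    [40,55,40,0,-1],
    [80,110,40,0,-1],
    [120,165,40,0,-1],
    [160,230,40,-0.05,-1],
    [200,290,40,-0.08,-1],
    [240,350,40,-0.1,-1],
    [280,410,40,-0.12,-1],
    [320,470,40,-0.14,-1],
    [360,530,40,-0.15,-1],
    [400,590,40,-0.165,-1],
    [421,620,40,-0.165,-1],
    [421,620,40,-0.165,-1],
  ],
)

```text
t: 1.65
ee_pos: [555.7, 5.9, 262.0]
orientation: [2.192, 0.066, -2.192]
ft_force: [1.6, -0.5, -0.3]
width: 87.6
```

```bash
cat > snap.py <<'E'
import sys
from h import *
import pickle
n=sys.argv[1];o=ctrl.get_obs();im=get_image('wrist')
cv2.imwrite(f'pics/{n}.png',im);pickle.dump(o,open(f'pics/{n}.pkl','wb'))
M=R.from_rotvec(o['orientation']).as_matrix()
print(o['t'],o['ee_pos'].round(1),'yaw',np.arctan2(M[1,1],M[0,1]).round(4),o['ft_force'].round(1),o['width'].round(1),o['qpos'].round(2),M[:,0].round(3))
cv2.imwrite(f'pics/{n}_v.png',cv2.resize(cv2.convertScaleAbs(im,alpha=1.4),(784,588)))
E
python3 snap.py w1
```

```text
Traceback (most recent call last):
  File "snap.py", line 7, in <module>
    print(o['t'],o['ee_pos'].round(1),'yaw',np.arctan2(M[1,1],M[0,1]).round(4),o['ft_force'].round(1),o['width'].round(1),o['qpos'].round(2),M[:,0].round(3))
                                                                                                      ^^^^^^^^^^^^^^^^
AttributeError: 'float' object has no attribute 'round'
```

```bash
sed -i "s/o\['width'\].round(1)/round(o['width'],1)/" snap.py; python3 snap.py w1
```

```text
1.7 [559.5  11.1 262.3] yaw -1.5094 [3.  2.8 0.5] 87.5 [-0.    0.28  1.74  0.    1.12  1.5 ] [ 0.003  0.004 -1.   ]
```

View pics/w1_v.png

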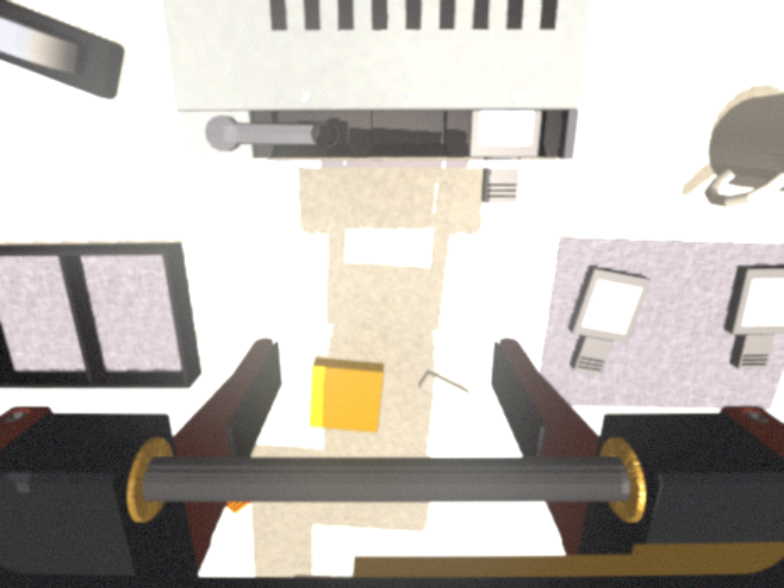

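```bash
python3 - <<'E'
from h import *
im=cv2.imread('pics/w1.png')
cv2.imwrite('pics/w1c.png',zoom(im,120,60,280,155,5));cv2.imwrite('pics/w1d.png',zoom(im,270,60,430,155,5))
E
```

```text
(no output)
```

View pics/w1c.png

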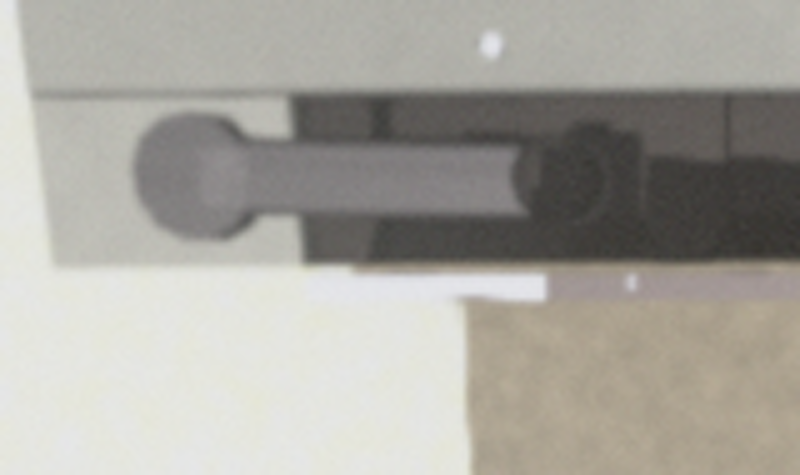

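View pics/w1d.png

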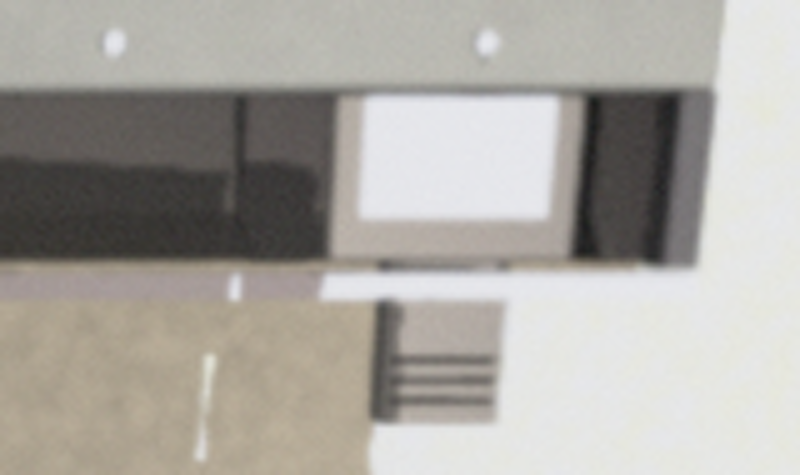

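```bash
python3 - <<'E'
from h import *
import pickle
C=cam('wrist',pickle.load(open('pics/w1.pkl','rb')))
def P(l,o,z): return px2w(C,np.array(l,float)/5+np.array(o)-.4,z).round(1)[:,:2].tolist()
a=(120,60);b=(270,60)
print('hood edge',P([(35,95)],a,44),P([(715,92)],b,44))
print('front top edge z44',P([(55,266)],a,44),P([(697,266)],b,44))
print('dots',P([(490,45)],a,44),P([(115,43),(487,43)],b,44))
print('knob',P([(575,170)],a,78),'pivot',P([(192,176)],a,56))
print('tab',P([(380,422),(498,424)],b,26),'label z26',P([(360,220),(550,218)],b,26),'body',P([(330,255),(570,258)],b,26))
E
```

```text
hood edge [[663.2, 188.6]] [[684.1, -138.5]]
front top edge z44 [[625.5, 186.8]] [[645.9, -141.5]]
dots [[679.9, 84.1]] [[685.5, -0.7], [690.9, -84.8]]
knob [[653.2, 59.8]] pivot [[647.5, 148.9]]
tab [[603.1, -75.5], [604.5, -105.5]] label z26 [[651.3, -64.4], [654.8, -110.8]] body [[642.7, -58.0], [645.8, -117.2]]
```

Call:
move_arm(
  rows=[
    [20,12,-15,0.17,-1],
    [40,24,-30,0.34,-0.5],
    [60,36,-50,0.52,0.3],
    [80,48,-70,0.7,0.32],
    [94,53,-90,0.88,0.32],
    [94,53,-110,1.06,0.32],
    [94,53,-130,1.24,0.32],
    [94,53,-150,1.42,0.32],
    [94,53,-160,1.572,0.32],
    [94,53,-160,1.572,0.32],
    [94,53,-160,1.572,0.32],
  ],
)

```text
t: 3.12
ee_pos: [651.7, 61.1, 102.3]
orientation: [1.164, 1.24, -1.164]
ft_force: [-0.1, -0.4, -0.3]
width: 30.0
```

```bash
python3 snap.py w2
```

```text
3.125 [651.7  61.1 102.3] yaw 0.0616 [-0.1 -0.4 -0.3] 30.0 [0.07 0.61 1.63 0.   0.9  0.01] [-0.002  0.001 -1.   ]
```

View pics/w2_v.png

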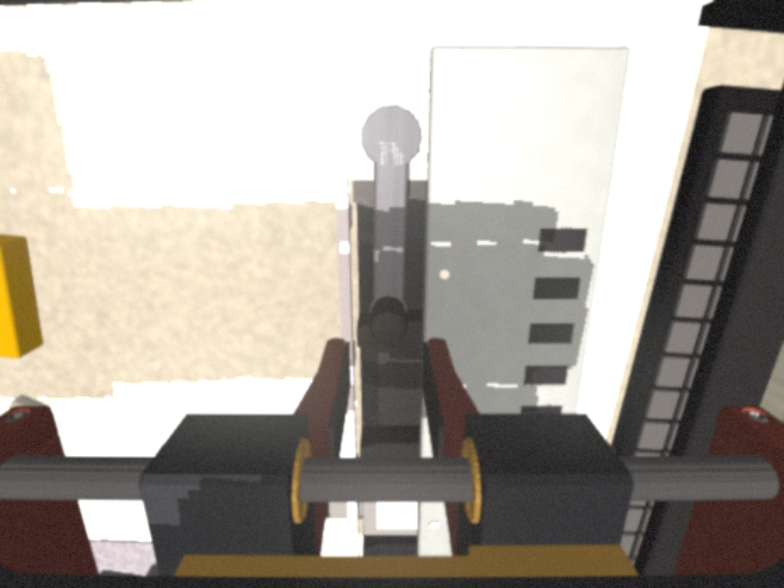

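```bash
python3 - <<'E'
from h import *
import pickle
C=cam('wrist',pickle.load(open('pics/w2.pkl','rb')))
print(px2w(C,np.array([(388,310)])/1.4,78),px2w(C,np.array([(391,137)])/1.4,56),w2px(C,[(651.7,61.1,78),(651.7,61.1,58),(653.2,64,78)])*1.4)
E
```

```text
[[651.05470811  73.89042606  78.        ]] [[647.6543009  149.64107422  56.        ]] [[387.62974407 335.55822906]
 [387.52161772 319.51705668]
 [391.2308129  330.05538777]]
```

```bash
python3 - <<'E'
from h import *
im=cv2.imread('pics/w2.png')
cv2.imwrite('pics/w2c.png',cv2.convertScaleAbs(zoom(im,225,180,335,280,7),alpha=2.5,beta=10))
E
```

```text
(no output)
```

View pics/w2c.png

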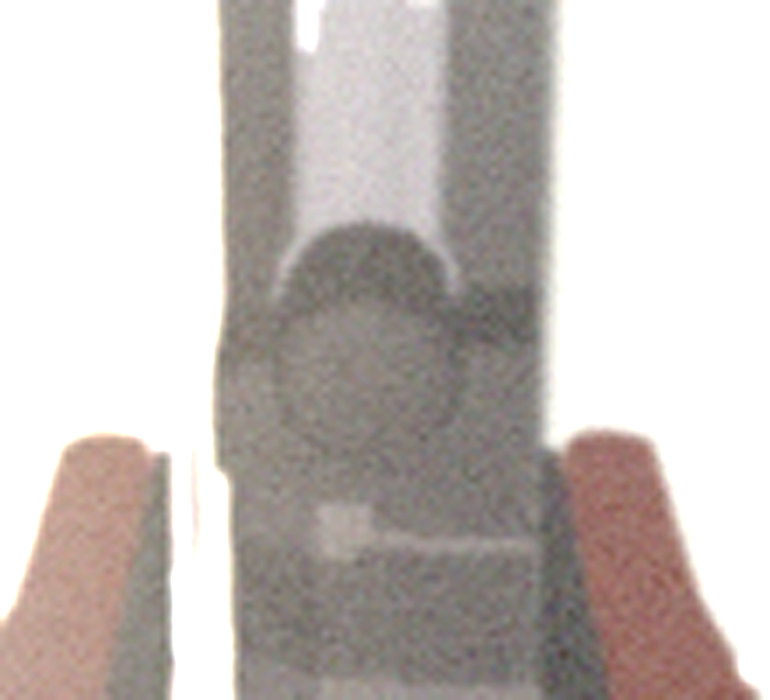

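Call:
move_arm(
  rows=[
    [0.5,3,-15,0,0.32],
    [0.5,4,-30,0,0.32],
    [0.5,4,-44,0,0.32],
    [0.5,4,-44,0,0.32],
  ],
)

```text
t: 3.68
ee_pos: [651.0, 65.1, 56.5]
orientation: [1.162, 1.242, -1.166]
ft_force: [-0.0, 0.4, 0.5]
width: 29.6
```

```bash
python3 - <<'E'
import numpy as np
from h import *
o=ctrl.get_obs();print(o['ee_pos'],o['ft_force'])
# lever pivot 647.8,149 ; angle th 0..1.57, lead angle
p=np.array([647.8,149.])
e=o['ee_pos'][:2]
for th in np.linspace(0,1.64,13):
    f=-1.508-th
    k=p+85*np.array([np.cos(f),np.sin(f)])
    print(round(th,2),(k-e).round(1),round(-th,2))
E
```

```text
[651.00027536  65.13050316  56.54620401] [-0.03714014  0.4070544   0.52298881]
0.0 [ 2.1 -1. ] -0.0
0.14 [-9.5 -0.9] -0.14
0.27 [-21.    0.7] -0.27
0.41 [-32.1   3.9] -0.41
0.55 [-42.7   8.6] -0.55
0.68 [-52.6  14.7] -0.68
0.82 [-61.6  22.1] -0.82
0.96 [-69.5  30.6] -0.96
1.09 [-76.1  40.1] -1.09
1.23 [-81.4  50.5] -1.23
1.37 [-85.2  61.4] -1.37
1.5 [-87.5  72.8] -1.5
1.64 [-88.2  84.4] -1.64
```

Call:
move_arm(
  rows=[
    [-9.5,-1,1.5,-0.14,0.32],
    [-21,0.7,1.5,-0.27,0.32],
    [-32,4,1.5,-0.41,0.32],
    [-42.7,8.6,1.5,-0.55,0.32],
    [-52.6,14.7,1.5,-0.68,0.32],
    [-61.6,22,1.5,-0.82,0.32],
    [-69.5,30.6,1.5,-0.96,0.32],
    [-76,40,1.5,-1.09,0.32],
    [-81.4,50.5,1.5,-1.23,0.32],
    [-85,61.4,1.5,-1.37,0.32],
    [-87.5,73,1.5,-1.5,0.32],
    [-87.7,77,1.5,-1.55,0.32],
  ],
)

```text
t: 5.18
ee_pos: [563.1, 142.4, 58.2]
orientation: [2.183, 0.093, -2.181]
ft_force: [-1.8, -1.6, 0.5]
width: 29.9
```

```bash
python3 snap.py w3
```

```text
5.175 [563.1 142.4  58.2] yaw -1.4898 [-1.8 -1.6  0.5] 29.9 [0.22 0.59 1.82 0.01 0.73 1.71] [ 0.001  0.004 -1.   ]
```

View pics/w3_v.png

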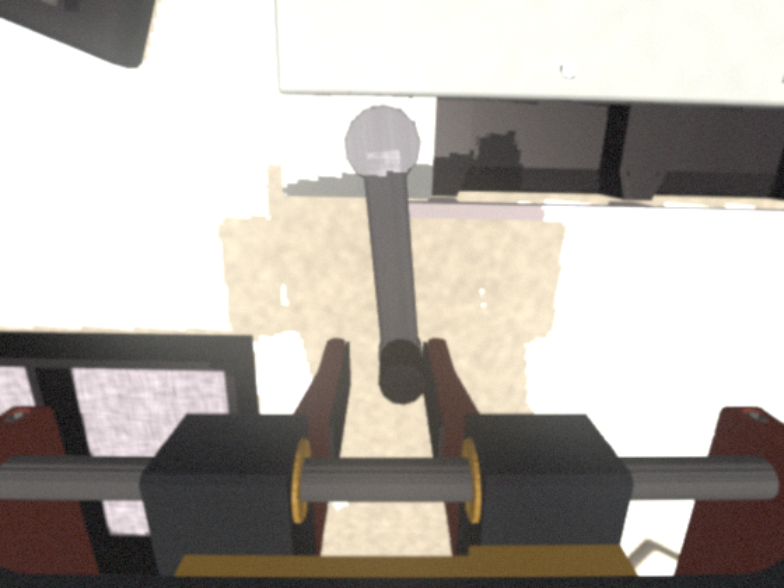

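Call:
move_arm(
  rows=[
    [0,2,0,-0.02,0.32],
    [0,4,0,-0.02,0.32],
    [0,6,0,-0.02,0.32],
    [0,7,0,-0.02,0.32],
  ],
)

```text
t: 5.72
ee_pos: [563.2, 149.7, 58.3]
orientation: [2.195, 0.071, -2.192]
ft_force: [-0.5, -1.0, 0.5]
width: 30.0
```

```bash
python3 snap.py w4
```

```text
5.725 [563.2 149.7  58.3] yaw -1.5108 [-0.5 -1.   0.5] 30.0 [0.24 0.59 1.81 0.01 0.73 1.74] [ 0.001  0.005 -1.   ]
```

Call:
move_arm(
  rows=[
    [0,1,0,0,0.32],
    [0,2,0,0,0.32],
    [0,2.5,0,0,0.32],
  ],
)

```text
t: 6.15
ee_pos: [563.2, 151.6, 58.2]
orientation: [2.194, 0.07, -2.191]
ft_force: [1.1, -7.0, 0.8]
width: 29.8
```

```bash
python3 snap.py w5
```

```text
6.15 [563.2 151.6  58.2] yaw -1.5103 [ 1.1 -7.   0.8] 29.8 [0.24 0.59 1.81 0.   0.73 1.75] [ 0.001  0.004 -1.   ]
```

View pics/w5_v.png

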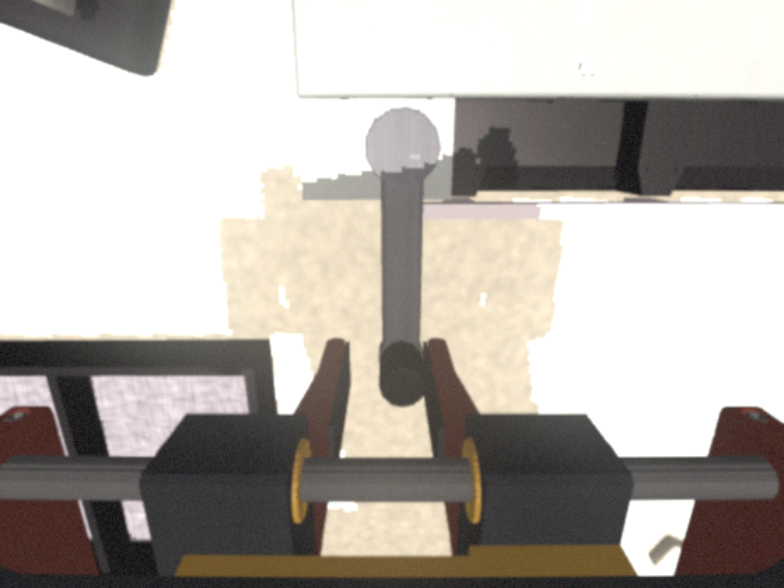

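Call:
move_arm(
  rows=[
    [0,-6,0,0,0.32],
    [0,-6,20,0,0.32],
    [0,-6,52,0,0.2],
    [10,-40,52,0,0],
    [20,-90,52,0,-0.14],
    [30,-140,52,0,-0.14],
    [45,-190,52,0,-0.14],
    [55,-230,40,0,-0.14],
    [55.5,-241,20,0,-0.14],
    [55.5,-241,0,0,-0.14],
    [55.5,-241,0,0,-0.14],
  ],
)

```text
t: 7.58
ee_pos: [616.7, -87.9, 56.2]
orientation: [2.189, 0.072, -2.196]
ft_force: [0.2, 1.0, -0.1]
width: 50.1
```

```bash
python3 snap.py w6
```

```text
7.575 [616.7 -87.9  56.2] yaw -1.5094 [ 0.2  1.  -0.1] 50.1 [-0.16  0.64  1.72  0.01  0.79  1.34] [-0.003  0.005 -1.   ]
```

View pics/w6_v.png

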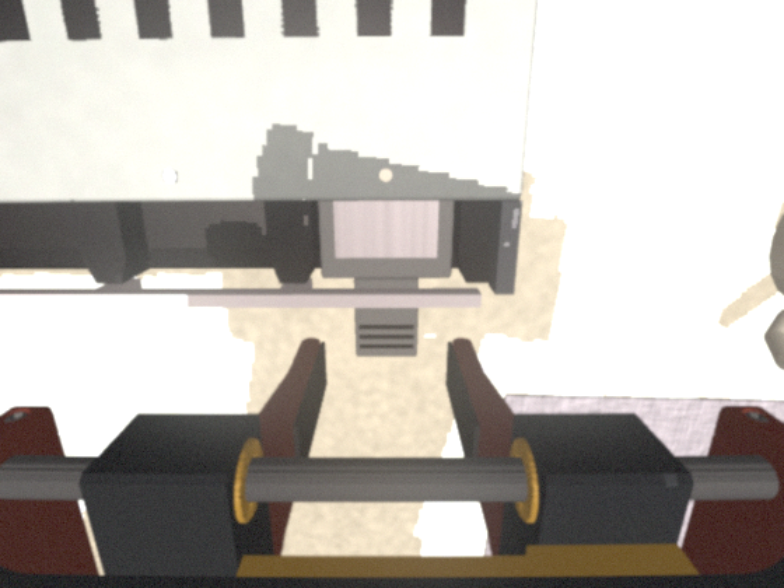

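```bash
python3 - <<'E'
from h import *
import pickle
C=cam('wrist',pickle.load(open('pics/w6.pkl','rb')))
print(px2w(C,np.array([(357,356),(417,355),(322,277),(452,276)])/1.4,26))
print(px2w(C,np.array([(480,292),(480,305)])/1.4,41))
E
```

```text
[[ 602.23903335  -75.40754441   26.        ]
 [ 604.66810645 -104.77453875   26.        ]
 [ 641.69178534  -57.55410004   26.        ]
 [ 645.97234185 -117.49068354   26.        ]]
[[ 643.87338907 -127.72976457   41.        ]
 [ 637.93914856 -128.50108401   41.        ]]
```

Call:
move_arm(
  rows=[
    [2,-1.3,-15,0,-0.14],
    [2,-1.3,-30,0,-0.14],
    [2,-1.3,-41,0,-0.14],
    [2,-1.3,-41,0,-0.14],
    [2,-1.3,-41,0,0.2],
    [2,-1.3,-41,0,0.6],
    [2,-1.3,-41,0,0.6],
    [2,-1.3,-41,0,0.6],
  ],
)

```text
t: 8.62
ee_pos: [620.0, -89.3, 16.6]
orientation: [2.191, 0.072, -2.193]
ft_force: [0.0, 0.3, 0.1]
width: 29.8
```

```bash
python3 snap.py w7
```

```text
8.625 [620.  -89.3  16.6] yaw -1.509 [0.  0.3 0.1] 29.8 [-0.16  0.7   1.72  0.01  0.72  1.34] [-0.001  0.004 -1.   ]
```

Call:
move_arm(
  rows=[
    [-3,0,0.5,0,0.6],
    [-10,-0.6,1,0,0.6],
    [-20,-1.2,1,0,0.6],
    [-32,-2,1,0,0.6],
    [-46,-2.9,1,0,0.6],
    [-60,-3.8,1,0,0.6],
    [-75,-4.7,1,0,0.6],
    [-90,-5.7,1,0,0.6],
    [-105,-6.6,1,0,0.6],
    [-115,-7.2,10,0,0.6],
    [-115,-7.2,40,0,0.6],
    [-115,-7.2,70,0,0.6],
  ],
)

```text
t: 10.18
ee_pos: [504.6, -96.5, 87.7]
orientation: [2.191, 0.072, -2.193]
ft_force: [0.2, -0.1, -0.5]
width: 29.7
```

```bash
python3 snap.py w8; python3 -c "
from h import *
im=get_image('top');cv2.imwrite('pics/t8.png',cv2.convertScaleAbs(zoom(im,100,80,460,260,2.2),alpha=1.5))"
```

```text
10.175 [504.6 -96.5  87.7] yaw -1.5091 [ 0.2 -0.1 -0.5] 29.7 [-0.21  0.47  1.96  0.01  0.72  1.29] [-0.001  0.004 -1.   ]
```

View pics/w8_v.png

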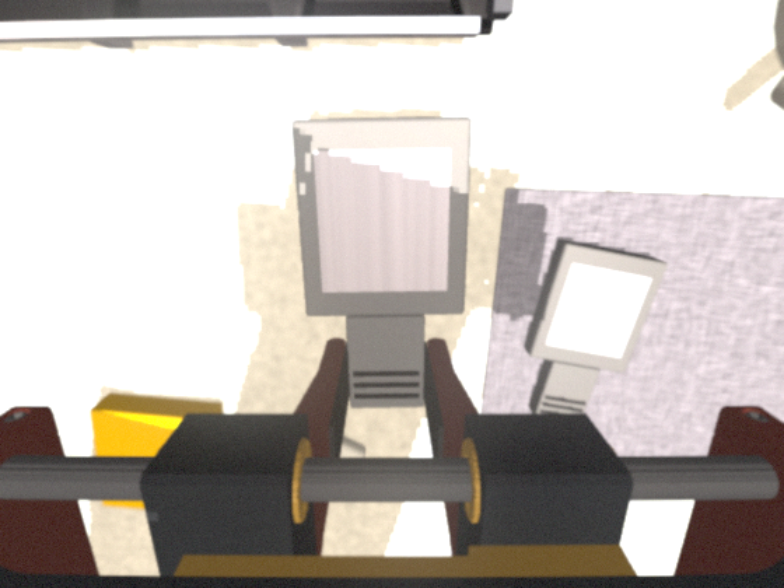

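View pics/t8.png

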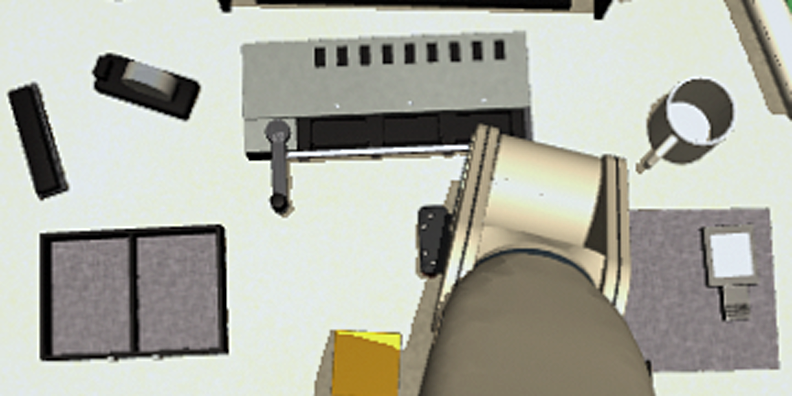

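Call:
move_arm(
  rows=[
    [-20,20,20,0,0.6],
    [-45,55,20,0,0.6],
    [-70,95,20,0,0.6],
    [-78,135,20,0,0.6],
    [-78,175,20,0,0.6],
    [-78,215,20,0,0.6],
    [-78,255,20,0,0.6],
    [-78,295,20,0,0.6],
    [-78,330,10,0,0.6],
    [-78,353,-10,0,0.6],
    [-78,353,-30,0,0.6],
    [-78,353,-30,0,0.6],
  ],
)

```text
t: 11.78
ee_pos: [427.5, 255.4, 58.1]
orientation: [2.192, 0.069, -2.188]
ft_force: [0.3, 0.0, 0.8]
width: 29.8
```

```bash
python3 snap.py w9
```

```text
11.775 [427.5 255.4  58.1] yaw -1.5084 [0.3 0.  0.8] 29.8 [ 0.51  0.51  2.   -0.    0.63  2.02] [ 0.002  0.001 -1.   ]
```

View pics/w9_v.png

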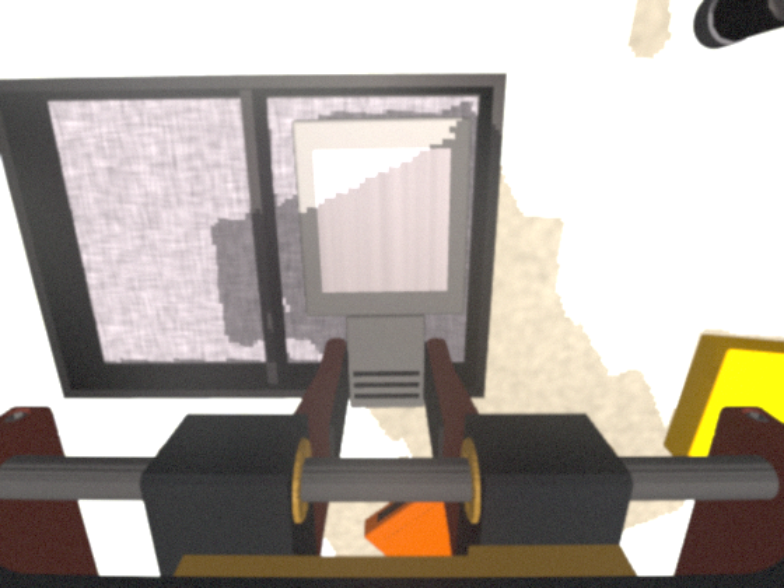

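```bash
python3 - <<'E'
from h import *
import pickle
C=cam('wrist',pickle.load(open('pics/w9.pkl','rb')))
P=px2w(C,np.array([(505,75),(484,397),(66,397)])/1.4,32);print(P.round(1))
m=(P[0]+P[2])/2;print('case centre',m)
o=m[:2]+51*np.array([.065,-.998]);print('pocket0',o,'TCP',o-38.7*np.array([.998,.065]))
print(px2w(C,np.array([(350,404),(422,404),(293,122),(469,119)])/1.4,67.5).round(1))
E
```

```text
[[541.9 214.4  32. ]
 [396.6 203.6  32. ]
 [382.9 412.6  32. ]]
case centre [462.40988605 313.46104601  32.        ]
pocket0 [465.72488605 262.56304601] TCP [427.10228605 260.04754601]
[[411.5 268.1  67.5]
 [413.3 238.9  67.5]
 [517.5 291.   67.5]
 [522.1 232.9  67.5]]
```

Call:
move_arm(
  rows=[
    [0,3.5,-12,0,0.6],
    [0,3.5,-24,0,0.6],
    [0,3.5,-34,0,0.6],
    [0,3.5,-41,0,0.6],
    [0,3.5,-45,0,0.6],
    [0,3.5,-47,0,0.6],
    [0,3.5,-47.5,0,0.6],
  ],
)

```text
t: 12.7
ee_pos: [428.3, 259.1, 11.5]
orientation: [2.195, 0.07, -2.187]
ft_force: [0.1, 0.7, -0.8]
width: 29.8
```

```bash
python3 snap.py w10
```

```text
12.7 [428.3 259.1  11.5] yaw -1.5089 [ 0.1  0.7 -0.8] 29.8 [ 0.52  0.6   2.01 -0.    0.53  2.03] [ 0.003  0.002 -1.   ]
```

Lower 1.3 mm more, release gently and retreat, then check the pads.

Call:
move_arm(
  rows=[
    [0,0,-1,0,0.6],
    [0,0,-1,0,0.6],
    [0,0,-1,0,0.1],
    [0,0,-1,0,0.1],
    [0,0,-1,0,0.1],
    [0,0,15,0,0.1],
    [0,0,40,0,0.1],
    [0,-20,80,0,0],
    [0,-60,100,0,-0.1],
  ],
)

```text
t: 13.88
ee_pos: [429.6, 199.8, 114.4]
orientation: [2.199, 0.074, -2.182]
ft_force: [1.0, -0.5, -0.2]
width: 47.7
```

```bash
python3 snap.py w11
```

```text
13.875 [429.6 199.8 114.4] yaw -1.5068 [ 1.  -0.5 -0.2] 47.7 [0.41 0.37 2.04 0.   0.72 1.92] [ 0.007  0.004 -1.   ]
```

View pics/w11_v.png

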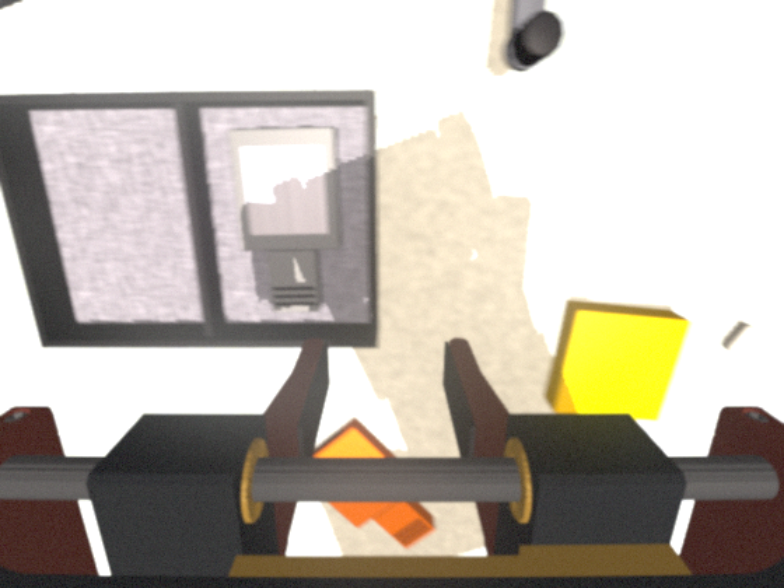

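Call:
move_arm(
  rows=[
    [2,-45,10,0,-0.1],
    [4,-90,10,0,-0.2],
    [6,-135,10,0,-0.2],
    [8,-180,10,-0.04,-0.2],
    [10,-225,10,-0.08,-0.2],
    [10,-270,10,-0.12,-0.2],
    [12,-315,10,-0.16,-0.2],
    [14,-360,10,-0.188,-0.2],
    [15,-400,0,-0.188,-0.2],
    [15,-409,-15,-0.188,-0.2],
    [15,-409,-15,-0.188,-0.2],
  ],
)

```text
t: 15.3
ee_pos: [442.6, -212.3, 99.7]
orientation: [-2.16, 0.134, 2.15]
ft_force: [0.3, -0.3, -0.8]
width: 52.7
```

```bash
python3 snap.py w12
```

```text
15.3 [ 442.6 -212.3   99.7] yaw -1.6971 [ 0.3 -0.3 -0.8] 52.7 [-0.47  0.42  2.01  0.01  0.71  1.22] [ 0.005  0.002 -1.   ]
```

View pics/w12_v.png

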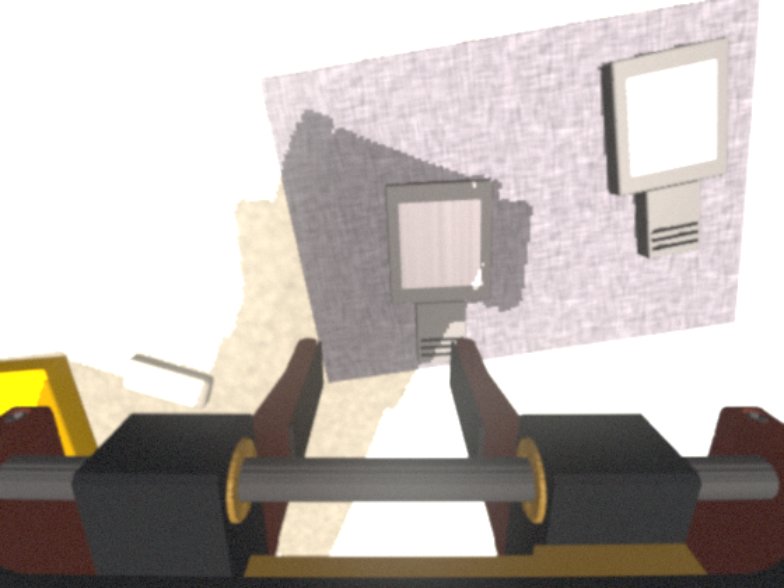

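Fresh A has moved since the start: its body is now at view (440,240), near the pad's edge. I'll re-measure it.

```bash
python3 - <<'E'
from h import *
im=cv2.imread('pics/w12.png')
cv2.imwrite('pics/w12c.png',cv2.convertScaleAbs(zoom(im,260,120,370,270,5),alpha=1.6))
t=get_image('top');cv2.imwrite('pics/t12.png',cv2.convertScaleAbs(zoom(t,320,150,480,270,5),alpha=1.5))
E
```

```text
(no output)
```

View pics/w12c.png

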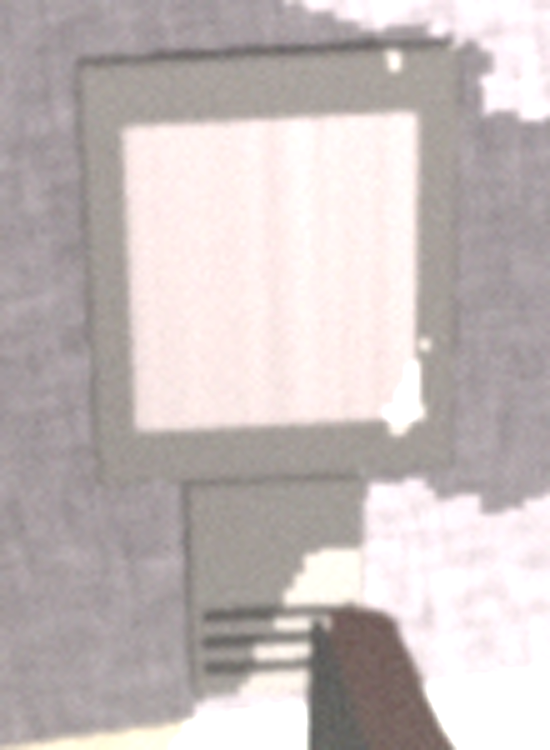

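View pics/t12.png

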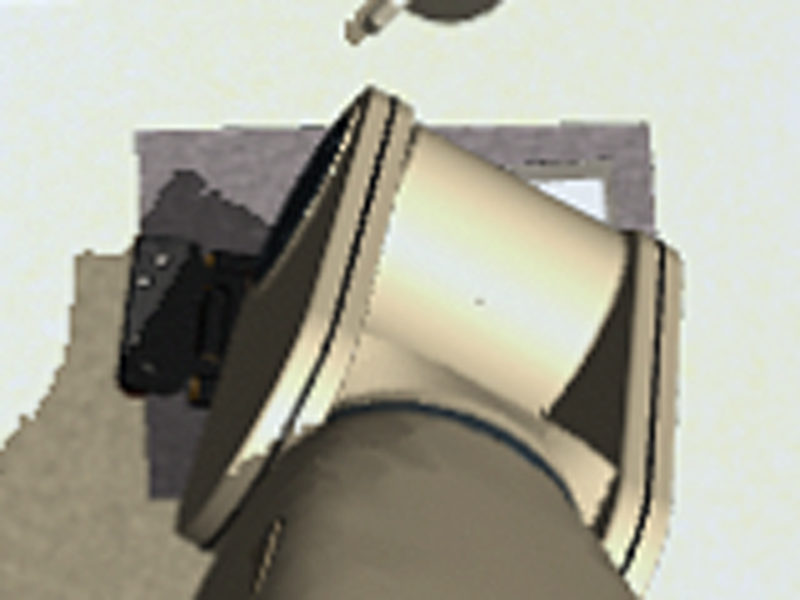

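```bash
cat > cart.py <<'E'
from h import *
def pose(C,pts,z,M):
    # pts: px; M: cart-frame model points ; rigid fit
    W=px2w(C,pts,z)[:,:2];M=np.array(M,float)
    A=W-W.mean(0);B=M-M.mean(0)
    y=np.arctan2((B[:,0]*A[:,1]-B[:,1]*A[:,0]).sum(),(A*B).sum())
    Rm=np.array([[np.cos(y),-np.sin(y)],[np.sin(y),np.cos(y)]])
    t=W.mean(0)-Rm@M.mean(0)
    print('origin',t.round(1),'yaw',y.round(4),'res',(W-(M@Rm.T+t)).round(1).tolist())
    g=t+Rm@np.array([-40,0]);print('grip',g.round(1));return t,y,g
E
python3 - <<'E'
from cart import *
import pickle
C=cam('wrist',pickle.load(open('pics/w12.pkl','rb')))
p=np.array([(80,58),(460,42),(455,475),(102,482),(187,484),(365,472),(195,692)])/5.+[259.6,119.6]
pose(C,p,16,[(55,30),(55,-30),(-15,-30),(-15,30),(-15,15),(-15,-15),(-55,15)])
C=cam('top')
E
```

```text
origin [ 450.  -246.9] yaw -0.0774 res [[0.3, -0.3], [0.1, 0.9], [-1.1, 0.1], [0.5, -0.6], [-0.5, 0.1], [0.2, 0.1], [0.5, -0.3]]
grip [ 410.1 -243.8]
```

Call:
move_arm(
  rows=[
    [-16,-16,0,0.03,-0.14],
    [-32.5,-31.5,0,0.049,-0.14],
    [-32.5,-31.5,-30,0.049,-0.14],
    [-32.5,-31.5,-60,0.049,-0.14],
    [-32.5,-31.5,-75,0.049,-0.14],
    [-32.5,-31.5,-75,0.049,-0.14],
  ],
)

```text
t: 16.15
ee_pos: [410.6, -242.2, 25.0]
orientation: [-2.186, 0.078, 2.178]
ft_force: [0.2, 0.1, -0.3]
width: 50.0
```

```bash
python3 snap.py w13
```

```text
16.15 [ 410.6 -242.2   25. ] yaw -1.6451 [ 0.2  0.1 -0.3] 50.0 [-0.56  0.55  2.05  0.01  0.53  1.08] [ 0.004  0.003 -1.   ]
```

View pics/w13_v.png

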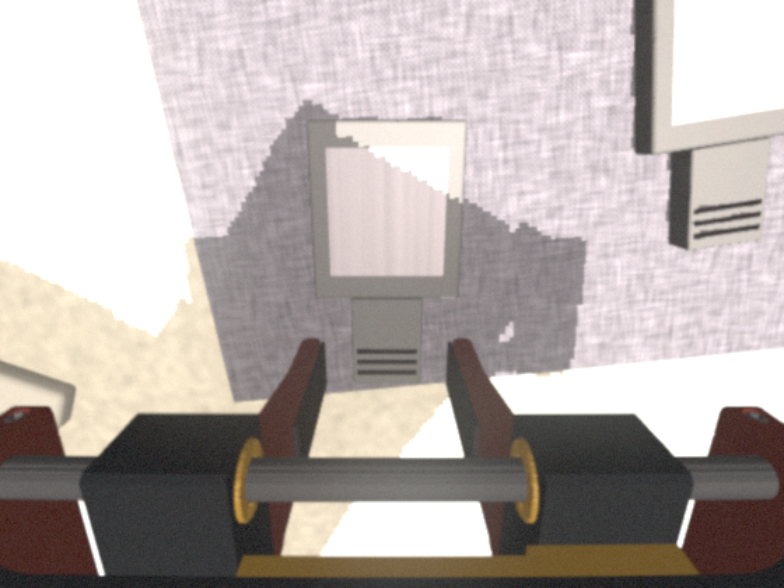

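Call:
move_arm(
  rows=[
    [-0.5,-1,-10,0,-0.14],
    [-0.5,-1,-19,0,-0.14],
    [-0.5,-1,-19,0,-0.14],
    [-0.5,-1,-19,0,0.2],
    [-0.5,-1,-19,0,0.6],
    [-0.5,-1,-19,0,0.6],
    [-0.5,-1,-19,0,0.6],
    [-0.5,-1,-10,0,0.6],
    [-0.5,-1,20,0,0.6],
    [-0.5,-1,55,0,0.6],
    [-0.5,-1,55,0,0.6],
  ],
)

```text
t: 17.58
ee_pos: [412.1, -244.7, 83.0]
orientation: [-2.194, 0.082, 2.173]
ft_force: [-0.3, -0.6, -1.6]
width: 29.6
```

```bash
python3 snap.py w14
```

```text
17.575 [ 412.1 -244.7   83. ] yaw -1.6454 [-0.3 -0.6 -1.6] 29.6 [-0.56  0.44  2.04  0.01  0.66  1.08] [ 0.01  -0.001 -1.   ]
```

View pics/w14_v.png

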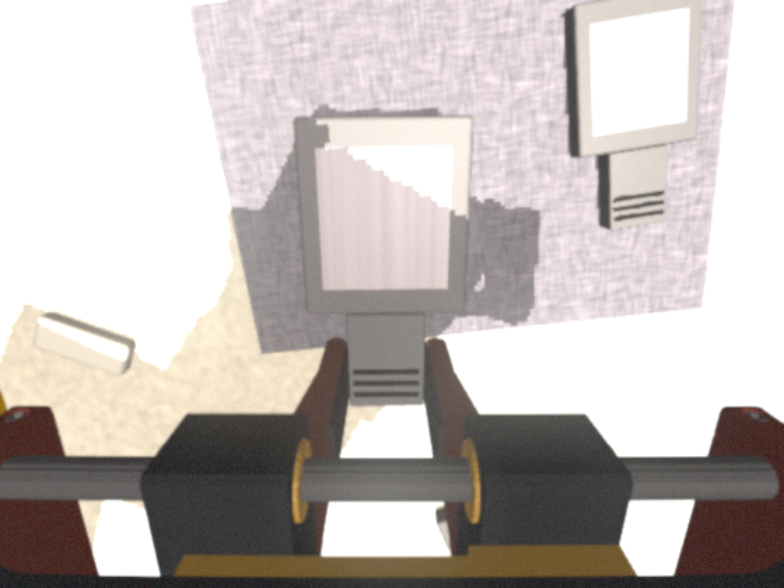

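```bash
python3 - <<'E'
from cart import *
import pickle
o=pickle.load(open('pics/w14.pkl','rb'))
C=cam('wrist',o)
p=np.array([(295,119),(472,117),(465,311),(306,312),(348,313),(424,313),(350,404),(422,404)])/1.4
t,y,g=pose(C,p,93,[(55,30),(55,-30),(-15,-30),(-15,30),(-15,15),(-15,-15),(-55,15),(-55,-15)])
print((t-o['ee_pos'][:2]), y+1.5708+1.6454)
# used from w8 (known home): 
o=pickle.load(open('pics/w8.pkl','rb'));C=cam('wrist',o)
p=np.array([(294,122),(470,118),(463,313),(306,314),(347,315),(423,315),(350,405),(423,405)])/1.4
t,y,g=pose(C,p,87.7-4.6+14,[(55,30),(55,-30),(-15,-30),(-15,30),(-15,15),(-15,-15),(-55,15),(-55,-15)])
print((t-o['ee_pos'][:2]), y)
E
```

```text
origin [ 451.5 -248.4] yaw -0.0657 res [[-1.3, -0.5], [-1.1, 0.9], [0.5, 0.0], [0.6, -0.1], [0.0, -0.9], [-0.1, 0.5], [0.8, -0.4], [0.6, 0.5]]
grip [ 411.6 -245.7]
[39.44702284 -3.69756179] 3.1504530869609133
origin [543.4 -94.6] yaw 0.0763 res [[-1.1, -1.0], [-0.9, 0.8], [0.3, 0.5], [0.7, -0.1], [0.1, -0.7], [-0.3, 0.5], [0.8, -0.2], [0.4, 0.1]]
grip [503.5 -97.7]
[38.80491619  1.93324557] 0.07629205923392195
```

Call:
move_arm(
  rows=[
    [15,30,5,0.03,0.6],
    [30,65,5,0.05,0.6],
    [45,100,5,0.08,0.6],
    [60,135,5,0.1,0.6],
    [75,170,5,0.12,0.6],
    [90,205,5,0.137,0.6],
    [103,233,0,0.137,0.6],
    [103,233,-20,0.137,0.6],
    [103,233,-40,0.137,0.6],
    [103,233,-50,0.137,0.6],
    [103,233,-50,0.137,0.6],
  ],
)

```text
t: 19.0
ee_pos: [513.1, -11.1, 30.5]
orientation: [2.196, 0.07, -2.185]
ft_force: [0.5, -0.3, -0.6]
width: 29.5
```

```bash
python3 snap.py w15
```

```text
19.0 [513.1 -11.1  30.5] yaw -1.5085 [ 0.5 -0.3 -0.6] 29.5 [-0.05  0.57  1.98  0.    0.59  1.46] [ 0.005  0.002 -1.   ]
```

View pics/w15_v.png

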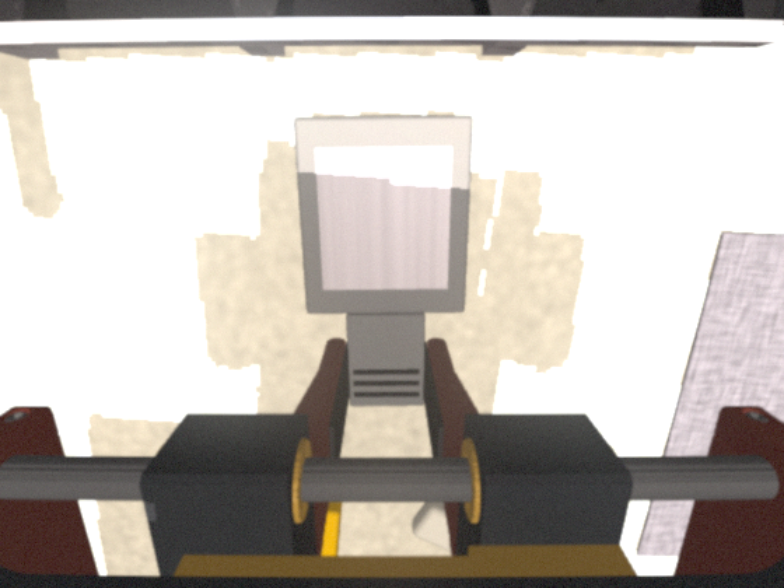

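Call:
move_arm(
  rows=[
    [0,-0.4,-8,0,0.6],
    [0,-0.4,-12,0,0.6],
    [0,-0.4,-12,0,0.6],
    [10,0.2,-12,0,0.6],
    [20,0.8,-12,0,0.6],
    [28,1.3,-12,0,0.6],
    [35,1.7,-12,0,0.6],
    [42,2.1,-12,0,0.6],
    [50,2.6,-12,0,0.6],
  ],
)

```text
t: 20.18
ee_pos: [564.1, -8.6, 19.2]
orientation: [2.197, 0.07, -2.184]
ft_force: [0.4, -0.2, -1.3]
width: 29.5
```

```bash
python3 snap.py w16
```

```text
20.175 [564.1  -8.6  19.2] yaw -1.5086 [ 0.4 -0.2 -1.3] 29.5 [-0.04  0.64  1.87  0.    0.63  1.47] [ 0.006  0.002 -1.   ]
```

View pics/w16_v.png

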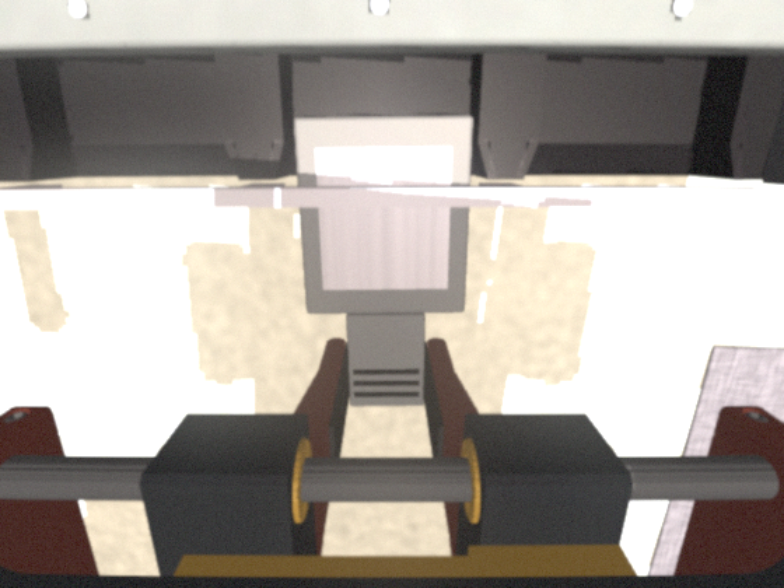

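Call:
move_arm(
  rows=[
    [8,0.5,-0.7,0,0.6],
    [16,1,-0.7,0,0.6],
    [24,1.5,-0.7,0,0.6],
    [31,2,-0.7,0,0.6],
    [37,2.4,-0.7,0,0.6],
    [42,2.7,-0.7,0,0.6],
    [45,2.9,-0.7,0,0.6],
  ],
)

```text
t: 21.1
ee_pos: [610.8, -5.6, 18.7]
orientation: [2.199, 0.07, -2.182]
ft_force: [0.7, 0.2, -1.7]
width: 29.6
```

```bash
python3 snap.py w17
```

```text
21.1 [610.8  -5.6  18.7] yaw -1.5085 [ 0.7  0.2 -1.7] 29.6 [-0.03  0.68  1.76  0.    0.69  1.48] [ 0.008  0.002 -1.   ]
```

View pics/w17_v.png

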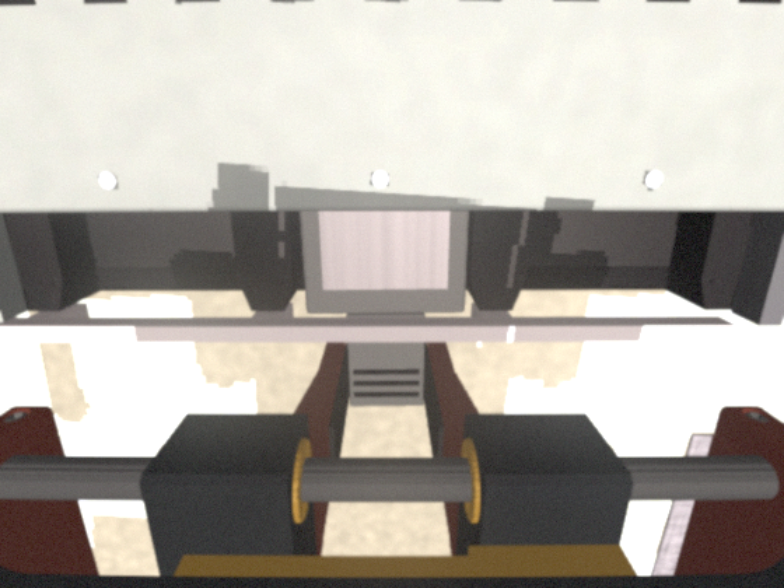

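Call:
move_arm(
  rows=[
    [1.5,0.1,-1,0,0.6],
    [3,0.2,-1,0,0.6],
    [4,0.3,-1,0,0.6],
    [4.5,0.3,-1,0,0.6],
  ],
)

```text
t: 21.65
ee_pos: [615.2, -5.3, 17.7]
orientation: [2.199, 0.07, -2.182]
ft_force: [-1.3, -0.3, -1.7]
width: 29.8
```

```bash
python3 snap.py w18
```

```text
21.65 [615.2  -5.3  17.7] yaw -1.5086 [-1.3 -0.3 -1.7] 29.8 [-0.03  0.69  1.75  0.    0.7   1.48] [ 0.007  0.002 -1.   ]
```

Call:
move_arm(
  rows=[
    [1,0,-0.5,0,0.6],
    [2,0.1,-0.5,0,0.6],
    [2,0.1,-0.5,0,0.6],
  ],
)

```text
t: 22.08
ee_pos: [616.6, -5.2, 17.0]
orientation: [2.197, 0.07, -2.184]
ft_force: [-3.5, -0.6, -0.1]
width: 30.0
```

```bash
python3 snap.py w19
```

```text
22.075 [616.6  -5.2  17. ] yaw -1.5086 [-3.5 -0.6 -0.1] 30.0 [-0.03  0.69  1.74  0.    0.7   1.48] [ 0.006  0.002 -1.   ]
```

Call:
move_arm(
  rows=[
    [0,0,0,0,0.1],
    [0,0,0,0,-0.14],
    [-2,0,0,0,-0.14],
    [-3,0,20,0,-0.14],
    [-5,0,60,0,-0.14],
    [-20,-10,80,0,-0.14],
    [-20,-10,80,0,-0.14],
  ],
)

```text
t: 23.0
ee_pos: [597.5, -15.6, 99.7]
orientation: [2.202, 0.069, -2.179]
ft_force: [1.2, -1.0, 0.1]
width: 50.2
```

```bash
python3 snap.py w20
```

```text
23.0 [597.5 -15.6  99.7] yaw -1.5093 [ 1.2 -1.   0.1] 50.2 [-0.05  0.54  1.77  0.    0.82  1.46] [ 0.01   0.002 -1.   ]
```

View pics/w20_v.png

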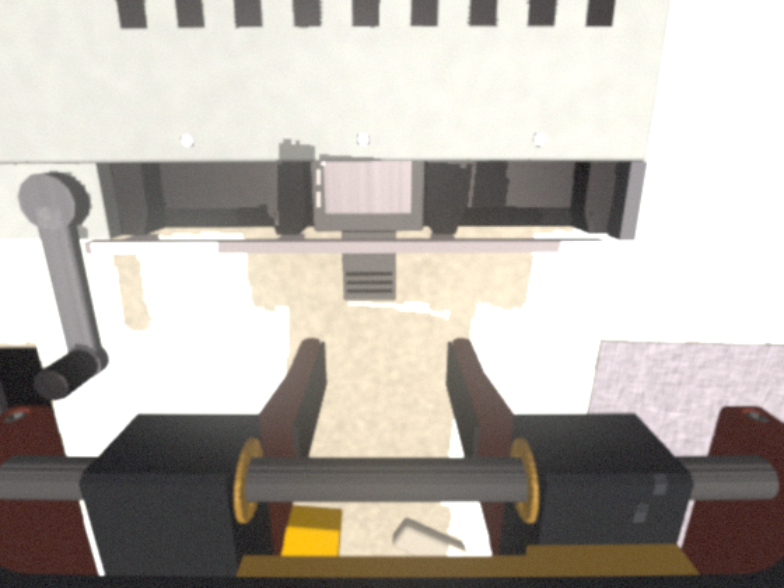

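Call:
move_arm(
  rows=[
    [-45,-20,0,0,-0.14],
    [-90,-50,0,0,-0.14],
    [-125,-90,0,0,-0.14],
    [-135,-135,0,0,-0.14],
    [-140,-180,0,0,-0.14],
    [-140,-225,0,0,-0.14],
    [-140,-270,0,0,-0.14],
    [-140,-315,0,0,-0.14],
    [-140,-350,0,0,-0.14],
    [-140,-366,0,0,-0.14],
    [-140,-366,0,0,-0.14],
    [-140,-366,0,0,-0.14],
  ],
)

```text
t: 24.55
ee_pos: [457.1, -379.9, 98.0]
orientation: [2.2, 0.071, -2.182]
ft_force: [-0.5, -0.1, 1.3]
width: 50.2
```

```bash
python3 snap.py w21; python3 -c "
from h import *
im=cv2.imread('pics/w21.png');cv2.imwrite('pics/w21c.png',cv2.convertScaleAbs(zoom(im,200,100,360,280,4),alpha=1.1))"
```

```text
24.55 [ 457.1 -379.9   98. ] yaw -1.5084 [-0.5 -0.1  1.3] 50.2 [-0.72  0.54  1.78  0.01  0.82  0.78] [ 0.008  0.003 -1.   ]
```

View pics/w21_v.png

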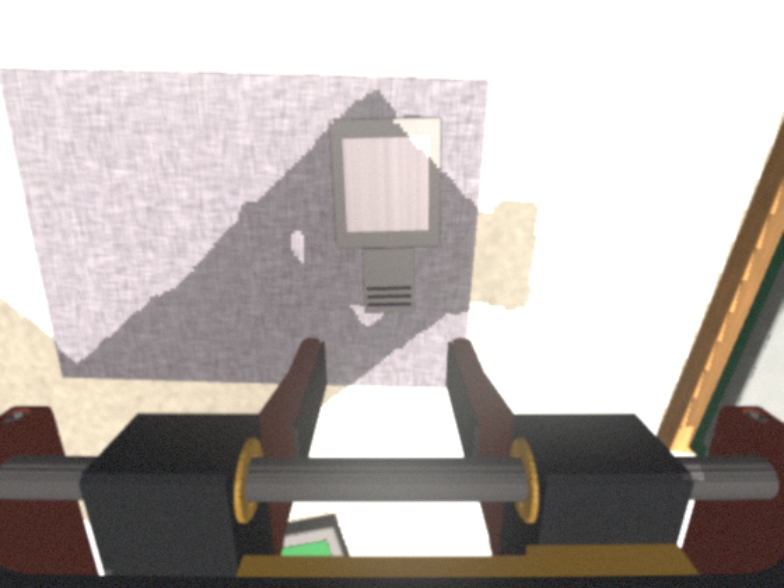

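View pics/w21c.png

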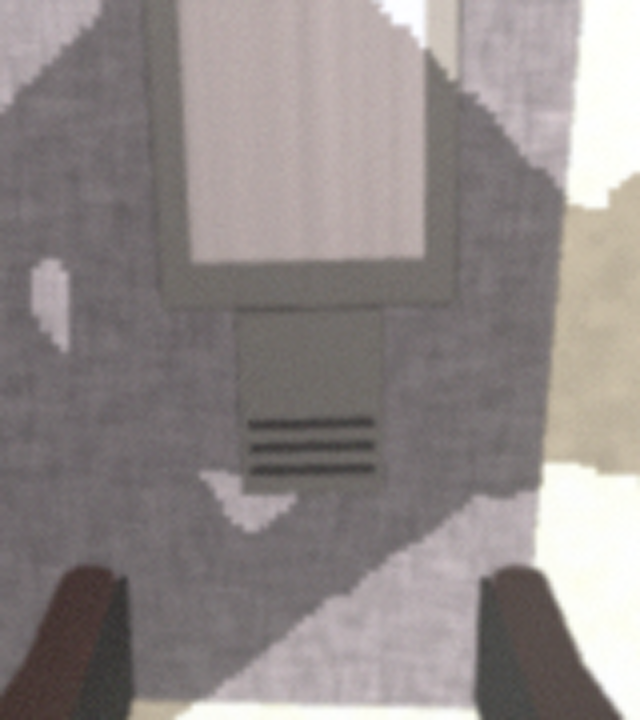

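```bash
python3 - <<'E'
from cart import *
import pickle
C=cam('wrist',pickle.load(open('pics/w21.pkl','rb')))
p=np.array([(330,120),(440,117),(439,246),(337,248),(362,249),(413,248),(367,312),(413,311)])/1.4
pose(C,p,16,[(55,30),(55,-30),(-15,-30),(-15,30),(-15,15),(-15,-15),(-55,15),(-55,-15)])
E
```

```text
origin [ 502.  -378.7] yaw 0.0887 res [[-0.4, -1.0], [-0.6, 0.8], [0.1, 0.7], [0.5, -0.6], [-0.5, -0.1], [-0.7, 0.6], [0.9, -1.3], [0.7, 1.0]]
grip [ 462.1 -382.3]
```

Call:
move_arm(
  rows=[
    [5,-2.4,-30,0.02,-0.14],
    [5,-2.4,-60,0.02,-0.14],
    [5,-2.4,-75,0.02,-0.14],
    [5,-2.4,-75,0.02,-0.14],
  ],
)

```text
t: 25.1
ee_pos: [461.8, -381.2, 22.4]
orientation: [2.188, 0.095, -2.174]
ft_force: [0.6, -0.7, -0.1]
width: 50.2
```

```bash
python3 snap.py w22
```

```text
25.1 [ 461.8 -381.2   22.4] yaw -1.4875 [ 0.6 -0.7 -0.1] 50.2 [-0.71  0.67  1.78  0.01  0.69  0.76] [ 0.006  0.004 -1.   ]
```

View pics/w22_v.png

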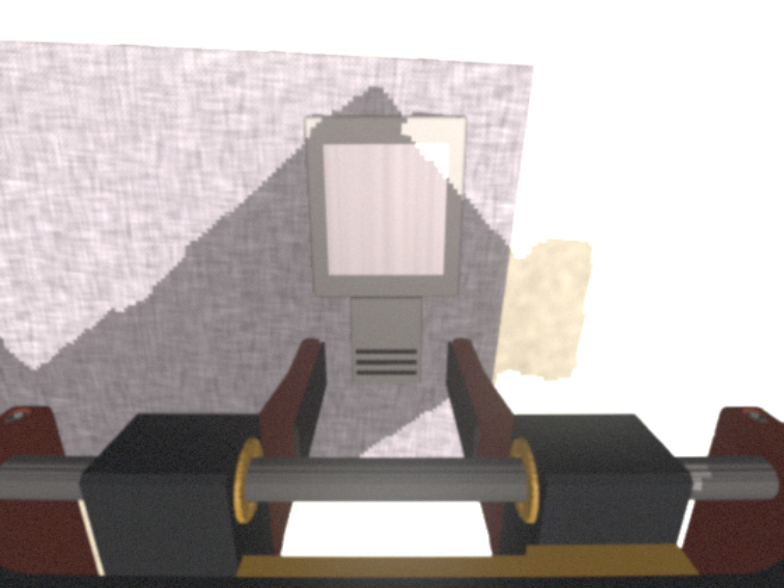

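Call:
move_arm(
  rows=[
    [0,-0.8,-9,0,-0.14],
    [0,-0.8,-16.5,0,-0.14],
    [0,-0.8,-16.5,0,-0.14],
    [0,-0.8,-16.5,0,0.2],
    [0,-0.8,-16.5,0,0.6],
    [0,-0.8,-16.5,0,0.6],
    [0,-0.8,-16.5,0,0.6],
    [0,-0.8,-8,0,0.6],
    [0,0,20,0,0.6],
    [0,0,60,0,0.6],
    [0,0,60,0,0.6],
  ],
)

```text
t: 26.52
ee_pos: [464.1, -383.3, 86.6]
orientation: [2.191, 0.089, -2.165]
ft_force: [-0.1, 0.3, -0.9]
width: 29.7
```

```bash
python3 snap.py w23
```

```text
26.525 [ 464.1 -383.3   86.6] yaw -1.4875 [-0.1  0.3 -0.9] 29.7 [-0.71  0.57  1.77  0.01  0.8   0.77] [ 0.012 -0.001 -1.   ]
```

View pics/w23_v.png

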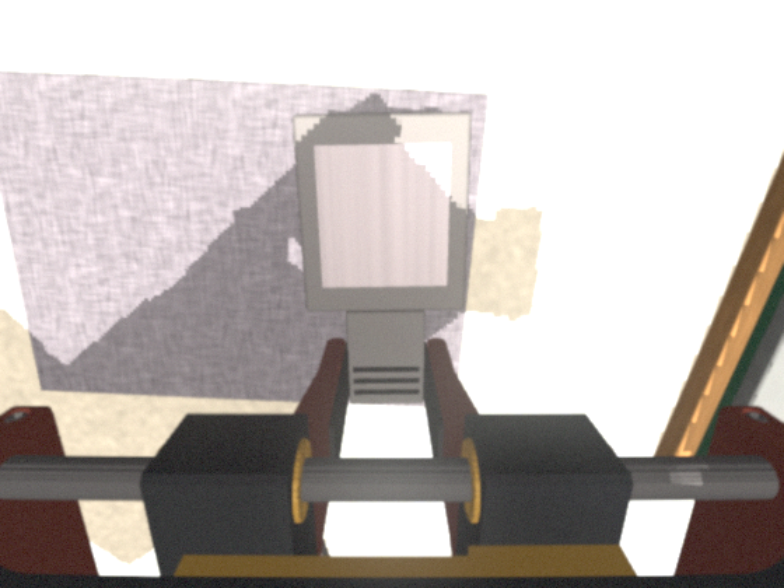

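Call:
move_arm(
  rows=[
    [0,30,3,0,0.6],
    [0,65,3,0,0.6],
    [0,100,3,0,0.6],
    [0,135,3,-0.01,0.6],
    [0,170,3,-0.02,0.6],
    [0,205,3,-0.021,0.6],
    [0,240,3,-0.021,0.6],
    [10,265,0,-0.021,0.6],
    [30,283,-15,-0.021,0.6],
    [50,288,-35,-0.021,0.6],
    [52,288,-55,-0.021,0.6],
    [52,288,-56,-0.021,0.6],
  ],
)

```text
t: 28.08
ee_pos: [513.1, -93.8, 26.6]
orientation: [2.196, 0.071, -2.185]
ft_force: [-0.1, -0.1, -1.6]
width: 29.9
```

```bash
python3 snap.py w24
```

```text
28.075 [513.1 -93.8  26.6] yaw -1.5081 [-0.1 -0.1 -1.6] 29.9 [-0.21  0.59  1.96  0.01  0.59  1.3 ] [ 0.005  0.002 -1.   ]
```

View pics/w24_v.png

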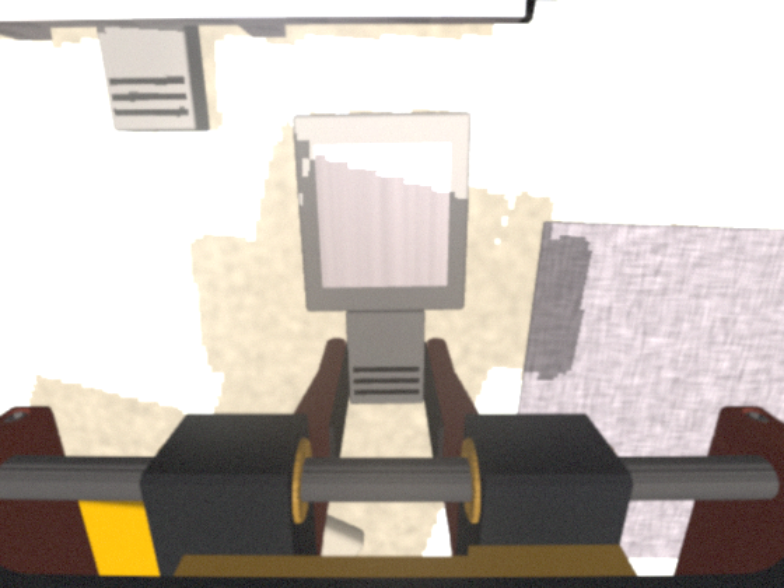

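Call:
move_arm(
  rows=[
    [0,-2,-4,0,0.6],
    [0,-2,-8,0,0.6],
    [0,-2,-8,0,0.6],
    [10,-1.4,-8,0,0.6],
    [20,-0.8,-8,0,0.6],
    [30,-0.1,-8,0,0.6],
    [38,0.4,-8,0,0.6],
    [46,0.9,-8,0,0.6],
    [52,1.3,-8,0,0.6],
  ],
)

```text
t: 29.25
ee_pos: [566.1, -92.7, 19.4]
orientation: [2.197, 0.07, -2.183]
ft_force: [0.0, 0.0, -0.4]
width: 29.9
```

```bash
python3 snap.py w25
```

```text
29.25 [566.1 -92.7  19.4] yaw -1.5083 [ 0.   0.  -0.4] 29.9 [-0.18  0.65  1.84  0.    0.64  1.32] [ 0.006  0.002 -1.   ]
```

View pics/w25_v.png

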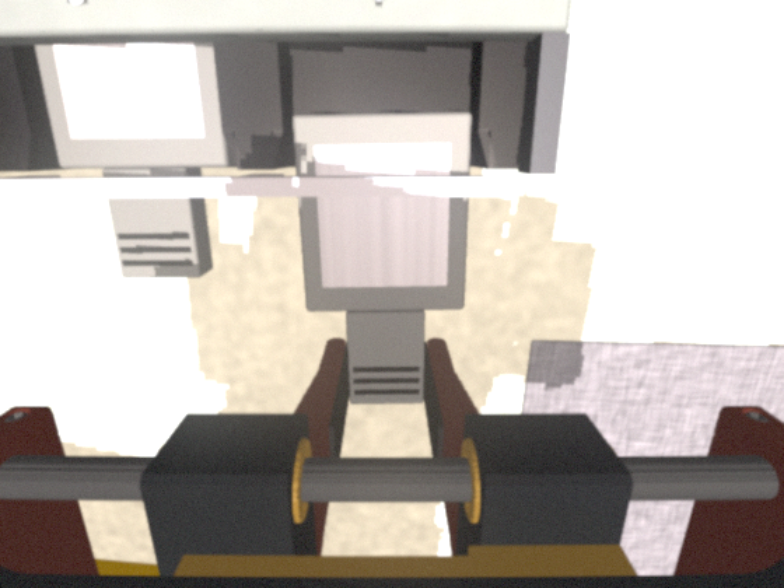

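Call:
move_arm(
  rows=[
    [8,0.5,-0.7,0,0.6],
    [16,1,-0.7,0,0.6],
    [24,1.5,-0.7,0,0.6],
    [32,2,-0.7,0,0.6],
    [39,2.5,-1,0,0.6],
    [44,2.8,-1.5,0,0.6],
    [48,3,-1.5,0,0.6],
  ],
)

```text
t: 30.18
ee_pos: [615.0, -89.7, 17.9]
orientation: [2.198, 0.07, -2.182]
ft_force: [-0.0, 0.5, -1.1]
width: 29.7
```

```bash
python3 snap.py w26
```

```text
30.175 [615.  -89.7  17.9] yaw -1.5083 [-0.   0.5 -1.1] 29.7 [-0.17  0.69  1.73  0.    0.71  1.34] [ 0.007  0.002 -1.   ]
```

View pics/w26_v.png

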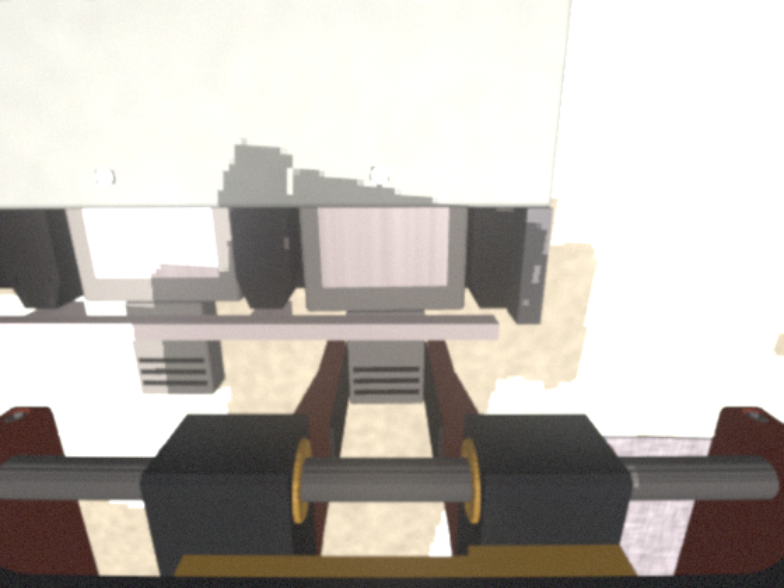

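Call:
move_arm(
  rows=[
    [1.5,0.1,-0.5,0,0.6],
    [3,0.2,-1,0,0.6],
    [4.5,0.3,-1,0,0.6],
    [5.5,0.4,-1,0,0.6],
    [6,0.4,-1,0,0.6],
  ],
)

```text
t: 30.85
ee_pos: [620.6, -89.3, 16.9]
orientation: [2.197, 0.07, -2.184]
ft_force: [-6.3, -0.2, 4.7]
width: 30.0
```

```bash
python3 snap.py w27
```

```text
30.85 [620.6 -89.3  16.9] yaw -1.5083 [-6.3 -0.2  4.7] 30.0 [-0.16  0.7   1.72  0.    0.71  1.34] [ 0.006  0.002 -1.   ]
```

Call:
move_arm(
  rows=[
    [0,0,0.5,0,0.1],
    [0,0,0.5,0,-0.14],
    [-2,0,0.5,0,-0.14],
    [-3,0,20,0,-0.14],
    [-5,0,60,0,-0.14],
    [-20,35,82,0,-0.14],
    [-20,45,82,0,-0.14],
    [-20,45,82,0,-0.14],
  ],
)

```text
t: 31.9
ee_pos: [600.9, -43.9, 99.3]
orientation: [2.197, 0.071, -2.182]
ft_force: [0.4, 0.2, 0.1]
width: 50.4
```

```bash
python3 snap.py w28; python3 -c "
from h import *
im=cv2.imread('pics/w28.png');cv2.imwrite('pics/w28c.png',cv2.convertScaleAbs(zoom(im,190,100,400,230,3.8),alpha=1.1))"
```

```text
31.9 [600.9 -43.9  99.3] yaw -1.507 [0.4 0.2 0.1] 50.4 [-0.09  0.55  1.76  0.    0.83  1.41] [ 0.007  0.001 -1.   ]
```

View pics/w28_v.png

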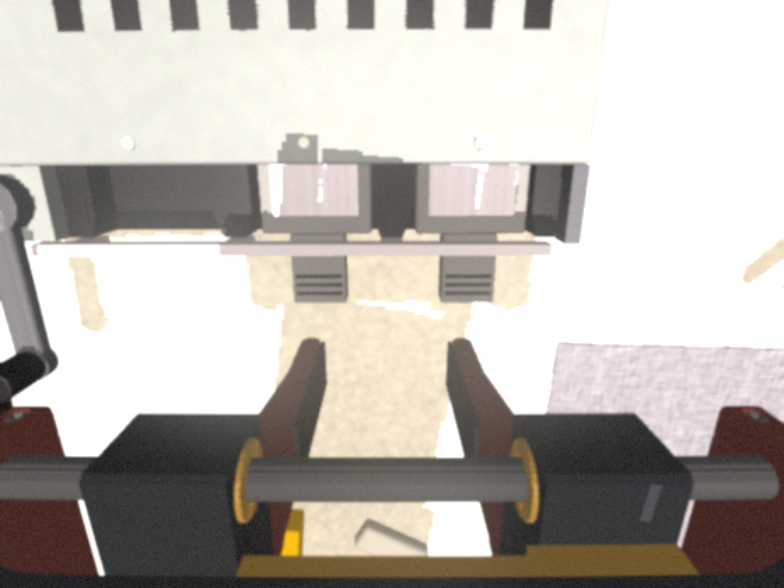

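View pics/w28c.png

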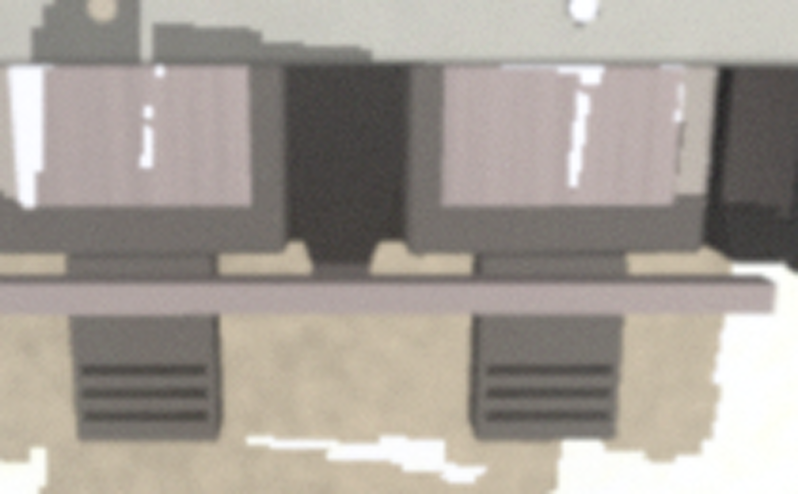

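```bash
python3 - <<'E'
from h import *
import pickle
C=cam('wrist',pickle.load(open('pics/w28.pkl','rb')))
def dock(w):
    d=w[:,:2]-[637.4,-4.1];c,s=np.cos(.063),np.sin(.063)
    return np.c_[d[:,0]*c+d[:,1]*s,-d[:,0]*s+d[:,1]*c].round(1)
f=lambda l:np.array(l)/3.8+[189.6,99.6]
print(dock(px2w(C,f([(80,438),(218,438),(478,439),(615,438)]),26)))
print('bar end',dock(px2w(C,f([(770,283),(770,314)]),41)))
C=cam('wrist',pickle.load(open('pics/w6.pkl','rb')))
print('used ref',dock(px2w(C,np.array([(357,356),(417,355)])/1.4,26)))
E
```

```text
[[-38.7  14. ]
 [-38.6 -15.3]
 [-38.8 -70.4]
 [-38.5 -99.5]]
bar end [[  -1.9 -123. ]
 [  -7.9 -123.7]]
used ref [[-39.6 -69. ]
 [-39.  -98.4]]
```

Call:
move_arm(
  rows=[
    [-10,30,15,0,0],
    [-20,70,15,0,0.32],
    [-30,110,15,0,0.32],
    [-38,150,15,0,0.32],
    [-38,180,15,0,0.32],
    [-38,188.5,15,0,0.32],
    [-38,188.5,5,0,0.32],
    [-38,188.5,3,0,0.32],
  ],
)

```text
t: 32.95
ee_pos: [562.1, 142.7, 100.3]
orientation: [2.194, 0.069, -2.186]
ft_force: [-0.2, 0.2, 0.3]
width: 30.1
```

```bash
python3 snap.py w29;python3 -c "
from h import *
im=cv2.imread('pics/w29.png');cv2.imwrite('pics/w29c.png',cv2.convertScaleAbs(zoom(im,225,180,335,280,7),alpha=2,beta=10))"
```

```text
32.95 [562.1 142.7 100.3] yaw -1.5087 [-0.2  0.2  0.3] 30.1 [ 0.23  0.52  1.81 -0.    0.81  1.74] [ 0.004  0.001 -1.   ]
```

View pics/w29c.png

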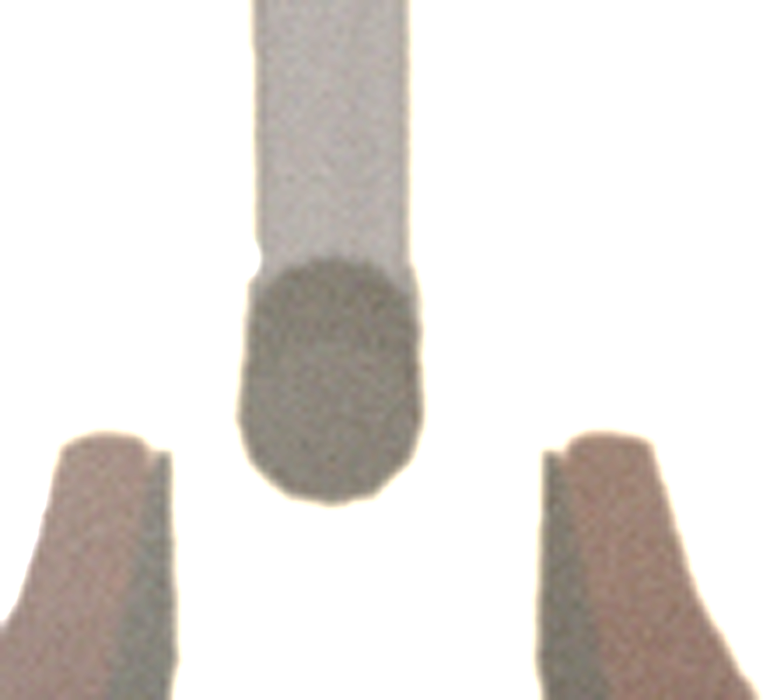

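Call:
move_arm(
  rows=[
    [0.5,2.5,-10,0,0.32],
    [0.5,2.5,-25,0,0.32],
    [0.5,2.5,-42,0,0.32],
    [0.5,2.5,-42,0,0.32],
  ],
)

```text
t: 33.5
ee_pos: [561.3, 144.9, 56.5]
orientation: [2.19, 0.068, -2.19]
ft_force: [0.7, 1.2, 0.0]
width: 29.7
```

```bash
python3 - <<'E'
import numpy as np
from h import *
o=ctrl.get_obs();print(o['ee_pos'],o['ft_force'],o['width'])
p=np.array([648.3,150.5]);e=o['ee_pos'][:2]
for d in np.linspace(0.131,1.57,11):
    th=1.57-d;f=-1.508-th
    k=p+85*np.array([np.cos(f),np.sin(f)]); print((k-e).round(1),d.round(2))
E
```

```text
[561.26863276 144.87236197  56.48323632] [0.73498941 1.2350639  0.01650505] 29.652453125306554
[  3.6 -10.8] 0.13
[  6.9 -22.6] 0.27
[ 11.7 -33.8] 0.42
[ 18.2 -44.2] 0.56
[ 26.  -53.6] 0.71
[ 35.1 -61.7] 0.85
[ 45.3 -68.4] 0.99
[ 56.4 -73.7] 1.14
[ 68.1 -77.2] 1.28
[ 80.1 -79.1] 1.43
[ 92.4 -79.2] 1.57
```

Call:
move_arm(
  rows=[
    [3.6,-11,1.5,0.13,0.32],
    [7,-22.6,1.5,0.27,0.32],
    [11.7,-33.8,1.5,0.42,0.32],
    [18.2,-44.2,1.5,0.56,0.32],
    [26,-53.6,1.5,0.71,0.32],
    [35,-61.7,1.5,0.85,0.32],
    [45.3,-68.4,1.5,0.99,0.32],
    [56.4,-73.7,1.5,1.14,0.32],
    [68,-77.2,1.5,1.28,0.32],
    [80,-79,1.5,1.43,0.32],
    [88,-79.2,1.5,1.55,0.32],
    [91,-79.2,1.5,1.57,0.32],
  ],
)

```text
t: 35.0
ee_pos: [652.2, 65.5, 57.8]
orientation: [1.164, 1.238, -1.165]
ft_force: [-1.9, -1.2, 0.2]
width: 30.1
```

```bash
python3 snap.py w30
```

```text
35.0 [652.2  65.5  57.8] yaw 0.0612 [-1.9 -1.2  0.2] 30.1 [ 0.08  0.67  1.64 -0.    0.83  0.02] [-0.001 -0.    -1.   ]
```

View pics/w30_v.png

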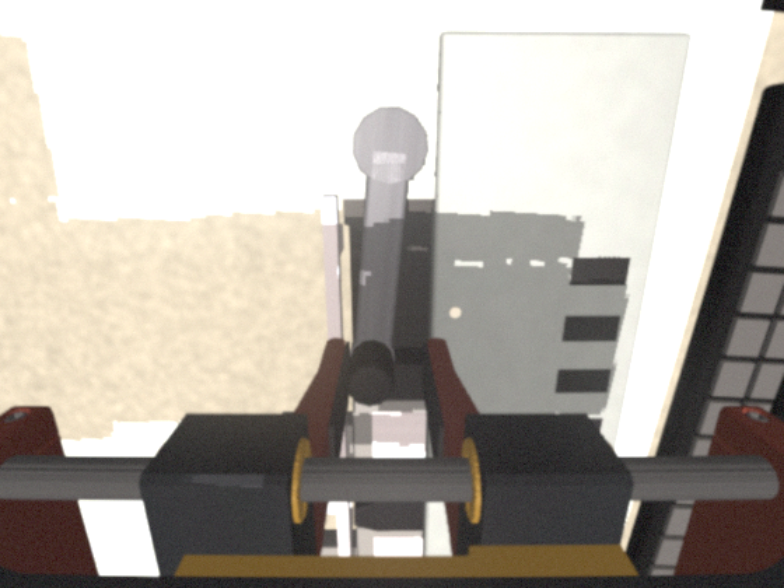

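Call:
move_arm(
  rows=[
    [2,0,0,0,0.32],
    [4,0.2,0,0,0.32],
    [5,0.3,0,0,0.32],
    [6,0.3,0,0,0.32],
  ],
)

```text
t: 35.55
ee_pos: [658.4, 65.8, 57.9]
orientation: [1.164, 1.237, -1.165]
ft_force: [-0.7, -1.5, 0.1]
width: 30.0
```

```bash
python3 snap.py w31
```

```text
35.55 [658.4  65.8  57.9] yaw 0.0606 [-0.7 -1.5  0.1] 30.0 [ 0.08  0.68  1.63 -0.    0.84  0.02] [-0. -0. -1.]
```

View pics/w31_v.png

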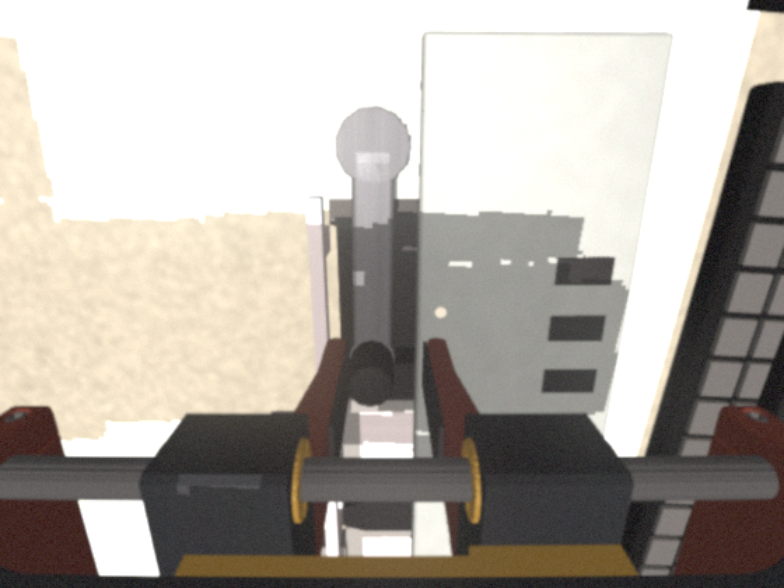

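Nearly there, with no stop force yet. I'll nudge further until the stop is felt.

Call:
move_arm(
  rows=[
    [1,0,0,0,0.32],
    [2,0,0,0,0.32],
    [2.5,0,0,0,0.32],
  ],
)

```text
t: 35.98
ee_pos: [660.0, 65.8, 57.8]
orientation: [1.163, 1.239, -1.166]
ft_force: [-5.9, -1.0, 2.9]
width: 30.2
```

```bash
python3 snap.py w32
```

```text
35.975 [660.   65.8  57.8] yaw 0.0606 [-5.9 -1.   2.9] 30.2 [0.08 0.68 1.62 0.   0.84 0.02] [-0.003 -0.    -1.   ]
```

Call:
move_arm(
  rows=[
    [1,0,0,0,0.32],
    [1,0,0,0,0.32],
    [-6,0,0,0,0.32],
    [-6,0,0,0,0.32],
    [-6,0,20,0,0.32],
    [-6,0,60,0,0.32],
    [-30,-10,110,-0.15,0],
    [-60,-20,150,-0.3,-0.3],
    [-90,-40,180,-0.48,-0.5],
    [-110,-50,200,-0.66,-1],
  ],
)

```text
t: 37.28
ee_pos: [549.8, 15.2, 261.2]
orientation: [1.642, 0.859, -1.638]
ft_force: [-0.1, 0.0, 0.5]
width: 66.3
```

Call:
move_arm(
  rows=[
    [0,0,0,-0.18,-1],
    [0,0,0,-0.36,-1],
    [0,0,0,-0.54,-1],
    [0,0,0,-0.72,-1],
    [0,0,0,-0.91,-1],
    [0,0,0,-0.91,-1],
  ],
)

```text
t: 38.02
ee_pos: [550.3, 15.2, 262.6]
orientation: [2.197, 0.061, -2.187]
ft_force: [0.2, 0.3, 0.2]
width: 87.9
```

```bash
python3 snap.py w33
```

```text
38.025 [550.3  15.2 262.6] yaw -1.5141 [0.2 0.3 0.2] 87.9 [ 0.01  0.27  1.76 -0.    1.11  1.52] [ 0.004 -0.001 -1.   ]
```

View pics/w33_v.png

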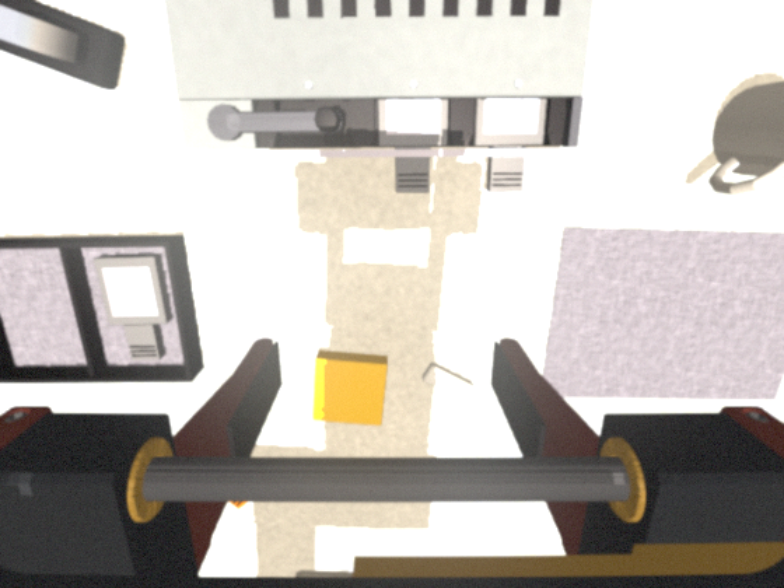

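```bash
python3 - <<'E'
from h import *
im=cv2.imread('pics/w33.png')
cv2.imwrite('pics/w33c.png',zoom(im,120,55,280,150,5));cv2.imwrite('pics/w33d.png',zoom(im,270,55,430,150,5))
t=get_image('top');cv2.imwrite('pics/t33.png',cv2.convertScaleAbs(zoom(t,100,80,460,260,2.2),alpha=1.5))
E
```

```text
(no output)
```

View pics/w33c.png

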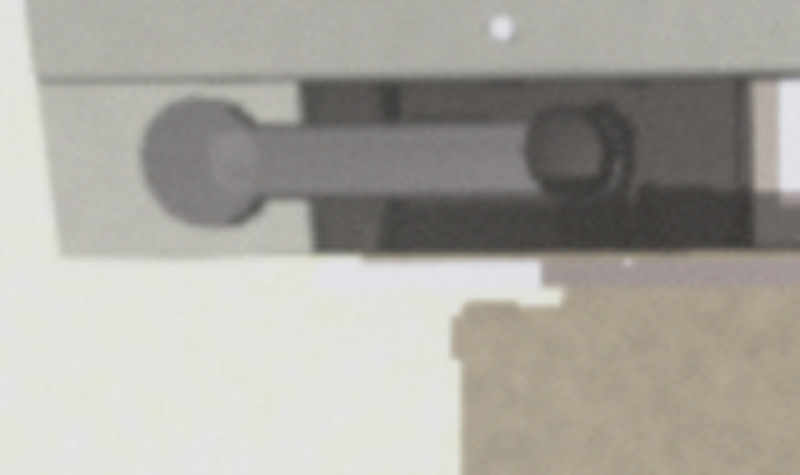

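View pics/w33d.png

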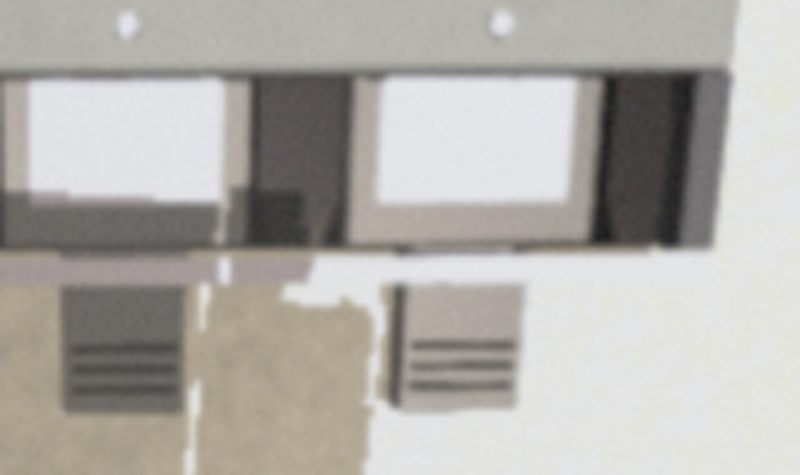

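View pics/t33.png

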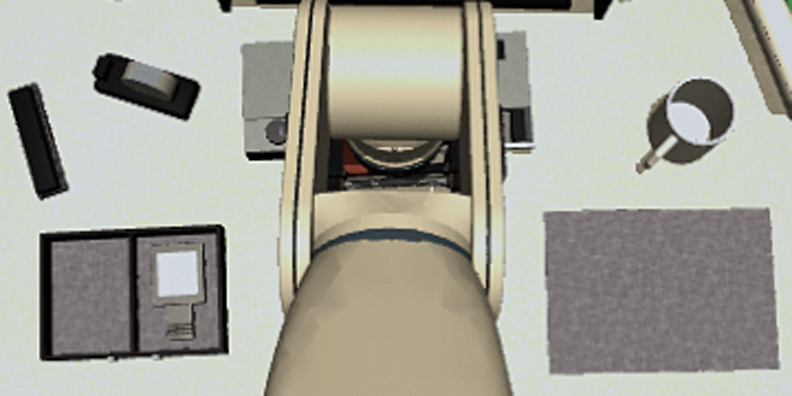

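```bash
python3 -c "
from workcell import ctrl
print(ctrl.close_job())"
```

```text
the job is handed in; nothing more can be done
None
```

The changeover is done and the job is handed in, at about 38 s of the 210 s allowed.

**What I did**
- I pushed the lever to its unlocked stop, where I felt about 7 N.
- The only finished cartridge (bay0) now lies flat in the −y pocket of the case.
- There were two fresh cartridges on the pad, and the third was absent. One had been knocked aside mid-run, so I measured it again before gripping. They are in bay1 and bay0, one each. The +y bay stays empty.
- I pushed the lever back until I felt the locked stop at about 6 N, then one further millimetre with no force reading taken.

**Last checks**
- Both fresh tabs ended 38.5–38.8 mm in front of the bay mouths, against 39 mm for fully home. I measured this before locking. The last picture shows them at the same depth afterwards.
- The lever and lock bar looked as they did at the start, so I take them as locked.
- The used cartridge is inside its pocket, the pad is empty, and the gripper is clear of everything.
- I did not touch the bystanders or the orange look-alike. The last views show those in sight in place, but the look-alike was mostly hidden, so I did not recheck it.
- The highest forces I read while pushing the cartridges in were about 6 N along the bay and 5 N downward.

No check failed or disagreed beyond the 1–3 mm spread between the top and wrist cameras.

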